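# Put painted lantern parts to cure

### The job

The painted lantern parts are touch-dry and have to cure: move every lid from its easel to the drying rack, standing upright on the rack's rails between the tines, with at least one empty gap between neighbouring lids for the air, and thread every candle collar down the post of the stand, fully home, the largest at the bottom and the smallest on top. When everything is in place, switch on the drying fan: press its red button fully down and let it come up again. Leave the sponge, the paint bottle and the mug where they are.

Things in the scene. Friction and masses are not known exactly. Their poses are not given: they have to be found in the camera images.
- lid_red_mid (a point): painted wooden lantern lid, red with white dots: disc 100 mm in diameter, 10 mm thick, about 55 g; it may be pinched anywhere. Point: its centre; z: the disc's axis, normal to its faces. At the start it leans on an easel, 0.35 rad from the upright, its top towards the robot, centre 66 mm above the table. May be absent (None).
- lid_blue_mid (a point): painted wooden lantern lid, blue with yellow dots: disc 100 mm in diameter, 10 mm thick, about 55 g; it may be pinched anywhere. Point: its centre; z: the disc's axis, normal to its faces. At the start it leans on an easel, 0.35 rad from the upright, its top towards the robot, centre 66 mm above the table. May be absent (None).
- lid_green_mid (a point): painted wooden lantern lid, leaf green with white dots: disc 100 mm in diameter, 10 mm thick, about 55 g; it may be pinched anywhere. Point: its centre; z: the disc's axis, normal to its faces. At the start it leans on an easel, 0.35 rad from the upright, its top towards the robot, centre 66 mm above the table. May be absent (None).
- lid_purple_mid (a point): painted wooden lantern lid, purple with orange dots: disc 100 mm in diameter, 10 mm thick, about 55 g; it may be pinched anywhere. Point: its centre; z: the disc's axis, normal to its faces. At the start it leans on an easel, 0.35 rad from the upright, its top towards the robot, centre 66 mm above the table. May be absent (None).
- easel_0: black wire plate easel, fixed, may be empty; any lid may be on it. Origin on the table, x to its back. A lid on it has its centre 66 mm above the origin and its top leaning to +x. Two pegs (10 mm upturned tips) carry its lower rim; two back wires 50 mm apart end 10 mm above the lid's centre, so its upper 40 mm is free in front and behind.
- easel_1: black wire plate easel, fixed, may be empty; any lid may be on it. Origin on the table, x to its back. A lid on it has its centre 66 mm above the origin and its top leaning to +x. Two pegs (10 mm upturned tips) carry its lower rim; two back wires 50 mm apart end 10 mm above the lid's centre, so its upper 40 mm is free in front and behind.
- easel_2: black wire plate easel, fixed, may be empty; any lid may be on it. Origin on the table, x to its back. A lid on it has its centre 66 mm above the origin and its top leaning to +x. Two pegs (10 mm upturned tips) carry its lower rim; two back wires 50 mm apart end 10 mm above the lid's centre, so its upper 40 mm is free in front and behind.
- easel_3: black wire plate easel, fixed, may be empty; any lid may be on it. Origin on the table, x to its back. A lid on it has its centre 66 mm above the origin and its top leaning to +x. Two pegs (10 mm upturned tips) carry its lower rim; two back wires 50 mm apart end 10 mm above the lid's centre, so its upper 40 mm is free in front and behind.
- rack: wooden drying rack, fixed; origin on the table under its middle. Two round rails along y (12 mm thick, axes 26 mm up, at x = -30 and 30 mm). From each rise eight tines, 8 mm thick, tops 92 mm up, at y = -91, -65, ... 91 mm: seven gaps, 18 mm clear, middles at y = -78, -52, -26, 0, 26, 52, 78 mm. End blocks at y = -108 and 108 mm, 40 mm high.
- rack_gap_mid (a point): where the centre of a lid standing in the rack's middle gap lies: 73 mm above the rack's origin, axes as the rack's. A lid in a gap has its axis along the rack's y, its lower rim on both rails, and may lean a little against the tines; in the other gaps the same at the gap's y.
- collar_large_mid (a point): the large candle collar: wooden ring painted yellow, 68 mm outside diameter, 32 mm bore, 18 mm high, about 35 g, lying flat on the table at the start. The point is its centre, half-way up (9 mm above its underside); z is its axis. It may be absent from a run (None).
- collar_middle_mid (a point): the middle candle collar: wooden ring painted green, 58 mm outside diameter, 32 mm bore, 18 mm high, about 25 g, lying flat on the table at the start. The point is its centre, half-way up (9 mm above its underside); z is its axis. It may be absent from a run (None).
- collar_small_mid (a point): the small candle collar: wooden ring painted orange, 48 mm outside diameter, 32 mm bore, 18 mm high, about 15 g, lying flat on the table at the start. The point is its centre, half-way up (9 mm above its underside); z is its axis. It may be absent from a run (None).
- post_foot (a point): foot of the collar stand's post, on top of the stand's round base (100 mm in diameter, 14 mm thick, fixed to the table): a fixed upright wooden post 24 mm in diameter rises 58 mm above this point, its top 8 mm coned to 14 mm. The lowest collar rests flat on the base at this height; z points up.
- fan_button (a joint): travel of the drying fan's red push button, m: 0 up, 0.006 fully down; a spring returns it, about 5 N to bottom it. It counts as pressed beyond 0.0045.
- fan_button_top (a point): middle of the top of the fan's red push button, 34 mm in diameter, pressed straight down; it sits on a small flat white switch box that is fixed to the table and joined by a cord to a 280 mm high desk fan some 36 cm away to the robot's right.
- sponge: blue sponge block, 90 x 60 x 32 mm, loose bystander; origin at the centre of its underside.
- paint_bottle: green paint bottle, 42 mm in diameter, 115 mm high, loose bystander; origin at the centre of its underside.
- glass_mug: amber glass mug, 76 mm in diameter, 70 mm high, loose bystander; origin at the centre of its underside.
Things that resemble listed ones, but are neither listed nor needed, are in the scene too. Leave any white look-alike of the part that bears collar_large_mid alone. What is shaped like the part that bears post_foot but turquoise is not meant.

How it is judged (in metres and radians):
On the way, in this order (a step that is already met when the one before it is completed fails the run):
1. every lid present stands in the rack with an empty gap between neighbours, and every collar present is home on the post in order of size (x of lid_red_mid in the frame of rack between -0.012 and 0.012 m and y of lid_red_mid in the frame of rack between -0.092 and 0.092 m and z of lid_red_mid in the frame of rack between 0.067 and 0.08 m and angle between the z axis of each of lid_red_mid, lid_blue_mid, lid_green_mid, lid_purple_mid and the y axis of rack, either way round below 0.22 rad and x of lid_blue_mid in the frame of rack between -0.012 and 0.012 m and y of lid_blue_mid in the frame of rack between -0.092 and 0.092 m and z of lid_blue_mid in the frame of rack between 0.067 and 0.08 m and x of lid_green_mid in the frame of rack between -0.012 and 0.012 m and y of lid_green_mid in the frame of rack between -0.092 and 0.092 m and z of lid_green_mid in the frame of rack between 0.067 and 0.08 m and x of lid_purple_mid in the frame of rack between -0.012 and 0.012 m and y of lid_purple_mid in the frame of rack between -0.092 and 0.092 m and z of lid_purple_mid in the frame of rack between 0.067 and 0.08 m and distance between each of lid_blue_mid, lid_green_mid, lid_purple_mid and lid_red_mid above 0.039 m and distance between each of lid_green_mid, lid_purple_mid and lid_blue_mid above 0.039 m and distance between lid_purple_mid and lid_green_mid above 0.039 m and horizontal distance between each of collar_large_mid, collar_middle_mid, collar_small_mid and post_foot below 0.007 m and z of collar_large_mid in the frame of post_foot below 0.013 m and angle between the z axis of each of collar_large_mid, collar_middle_mid, collar_small_mid and the z axis of post_foot, either way round below 0.1 rad and z of collar_middle_mid in the frame of post_foot below 0.031 m and z of collar_small_mid in the frame of post_foot below 0.049 m and z of each of collar_middle_mid, collar_small_mid in the frame of collar_large_mid above 0.013 m and z of collar_small_mid in the frame of collar_middle_mid above 0.013 m), for 0.3 s.
2. then, with all of that still in place, the fan's button is pressed fully down (all of step 1 and value of joint fan_button above 0.0045 m), for 0.05 s.
At the end, for the whole second after the job is handed in: All lids on the rails between tines (centre within 12 mm of the rack's long axis, 67-80 mm up, axis within 0.22 rad of rack y, 39 mm or more apart); all collars on the post (7 mm, 0.1 rad), home within 4 mm, smaller above larger; button pressed after that and up again (all of step 1 and value of joint fan_button below 0.0015 m); the robot touches nothing.
It fails at once if the sponge is pushed more than 40 mm from its place (distance of sponge from where it was at the start of the episode above 0.04 m).
It fails at once if the paint bottle is pushed more than 40 mm from its place (distance of paint_bottle from where it was at the start of the episode above 0.04 m).
It fails at once if the mug is pushed more than 40 mm from its place (distance of glass_mug from where it was at the start of the episode above 0.04 m).
Of lid_red, lid_blue, lid_green, lid_purple only 3 to 4 are there at a start; the rules pass over those that are not, and their reading is None.
Of collar_large, collar_middle, collar_small only 2 to 3 are there at a start; the rules pass over those that are not, and their reading is None.
At some moment in a run one of collar_large, collar_middle, collar_small may be knocked a few centimetres aside while the robot is not near it.
It also fails if it takes over 208 s, if anything falls off the work surface, if the arm or the gripper's body presses on something with over 40 N, if the wrist force passes 120 N, or if a joint passes its speed limit or range.

### The arm

A 7-joint arm with a two-finger parallel gripper is mounted at the origin on the work surface. World frame = base frame: x ahead of the robot, y to its left, z up, the work surface at z = 0. Lengths are in mm, angles in degrees, forces in N, time in s.
With the tool pointing down it reaches from about 400 to 850 mm from the base axis. Payload 4.5 kg.
Tool frame: the origin (TCP) lies on the centre line of the jaws, within the pads' length; the fingertips stand 14 mm ahead of it and the grasp point (between the pads) lies 5 mm behind it; z points along the fingers, y is the direction in which the jaws open and shut (so a half turn about z gives the same grasp; the last joint's range is limited). The gripper opens to 85 mm and grips with 20 to 120 N. Pads are 22 mm wide; open, the fingers measure 114 mm over their backs; the gripper's body (76 mm by 85 mm) begins 54 mm behind the grasp point. The pads swing forward as they close: fully open they stand 13 mm farther back than shut.
Start: joints at [-62.693, 39.483, -11.15, 89.685, 9.013, 51.709, -12.324], TCP at [267.779, 564.754, 245.317] pointing down, gripper open.
Joint ranges: [-172.22, 172.22], [-26.19, 119.32], [-84.43, 86.54], [7.71, 146.69], [-57.33, 237.33], [2.42, 119.75], [-152.13, 152.13]. Speed limits (degrees/s): [147.25, 147.25, 180, 180, 180, 180, 180].

### API

Orientations are given as a 3x3 rotation matrix whose columns are the frame's x, y, z axes.
In Python, from cell import observe, get_image, camera_info, hand_in, find_in, silhouettes, mark_of gives the robot as it stands.
- The arm moves only by the shell command python3 -m pendant 'ROWS' [OPENING]. ROWS is JSON, a list of rows, each a list of 6 numbers: the shift along the tool's x, y, z in mm, then the turn, a rotation vector about the tool's x, y, z in rad. A call has exactly 8 rows; each row shifts and turns the commanded pose from where the row before left it, along the tool's axes as they then stand; what a row does not reach is not made up. A row lasts 1/8 s, in which the tool goes at most 62.5 mm and 10.7 degrees, less where a joint would pass 70% of its speed; a pose out of reach is approached as far as the arm can. A call with a gripper value outside its range is refused whole. OPENING is the finger opening in mm, from 0 to 85.4, set as the call begins (- or left out, the last holds). The fingers move at their own pace and stop on an object; the grip force is fixed at half the most. Time passes only in rows, so rows that do not move let the fingers close, or fill a call up. It gives the time, the measured TCP pose, the force and the opening at its end, in the units of the state.
- observe(): the state, without advancing time (a new reading comes with each control period).
- get_image(name): name is "scene" or "side" or "wrist"; returns the picture (480x640x3 uint8, red, green, blue); there is no depth.
- camera_info(name): a dict with "K" (3x3 intrinsics, pixels), "origin" and "orientation" of the camera in the world; the wrist camera has in their place "T_tool_cam" (4x4, takes a point from camera to tool coordinates, whose origin is the TCP and whose axes are the flange's). Camera axes: x right, y up, looking along -z (the intrinsics and any distortion apply to the point x, -y, -z); pixel columns grow to the right and rows downward; lengths in mm; the calibration is good to about 2 mm. The wrist camera is an equidistant fisheye: a pixel r from the principal point sees the ray r / f radians off the axis. A picture is of the moment at which its call begins: read the wrist's pose just before it. camera_info takes no time and is no camera call.
- hand_in(): hands the job in, once; it reports no verdict.
Trained networks look in the newest picture that a camera, given by its name, has taken for a name from the list of things; names that differ only in an ending like _2 or _b are one class to them, and where a whole thing is asked for, a point or a joint stands for the part that bears it (a point fixed in the world has none). Each returns a list of dicts, best first, with "conf" (0 to 1); they miss things now and then, are a little off and sometimes report something else, mostly with a low value. They report only what shows in the picture. A call takes as long as a camera call. They do not tell look-alikes from the thing itself.
- find_in(camera, query): "centre" ([x, y, z] in mm, in the coordinates of the camera as it stood for that picture, good to about 4 mm: the middle of the surface that is visible of it).
- silhouettes(camera, query): "region" (480x640 bool, what is visible of it).
- mark_of(camera, query): "centre" ([x, y, z] in mm, in the coordinates of the camera as it stood for that picture, good to about 4 mm: a listed point, or the origin of a listed thing).
The state is a dict: "time": time; "joint_pos": joint angles; "dq": joint speeds; "effort": joint torques, N m; "ee_pos": TCP position; "orientation": TCP orientation; "contact_force": force on the tool from outside, world axes, zero at the start; "wrist_torque": the same for the moment, N m; "gripper_width": finger opening in mm.
Only numpy, scipy, OpenCV 4.12 (cv2) and the standard library are available. Lean on these libraries where they do the work, as an engineer would, in place of code of your own. Each camera call takes 0.05 s, during which the arm holds its last target. There are 200 camera calls.

## Working session

There is one attempt and no reset: what is moved stays moved. The work goes in short steps, Python scripts to look and compute and a shell command to move; the robot and the scene stay as the last step left them, time stands still between calls to the robot, and variables do not carry over. Pictures are saved under pics/ and viewed, about 12 in all and at most 16, crops included, and the job is handed in when it is done.

```bash
ls; mkdir -p pics; cat > h.py <<'E'
import numpy as np, cv2
from cell import *
N=['lid_red_mid','lid_blue_mid','lid_green_mid','lid_purple_mid','easel_0','rack','rack_gap_mid','collar_large_mid','collar_middle_mid','collar_small_mid','post_foot','fan_button_top','sponge','paint_bottle','glass_mug']
def cam(n):
    c=camera_info(n)
    if n=='wrist':
        s=observe(); T=np.array(c['T_tool_cam']); R=np.array(s['orientation']); p=np.array(s['ee_pos'])
        return R@T[:3,:3], R@T[:3,3]+p
    return np.array(c['orientation']),np.array(c['origin'])
def snap(n,name=None):
    C=cam(n); im=get_image(n)
    if name: cv2.imwrite(f'pics/{name}.png',im[:,:,::-1])
    return C,im
def w(C,c): return np.round(C[0]@np.array(c)+C[1],1)
def marks(n,names,C,f=mark_of,mn=.2):
    for q in names:
        for d in f(n,q):
            if d['conf']>mn: print(n,q,round(d['conf'],2),w(C,d['centre']))
E
python3 - <<'E'
from h import *
for n in('scene','side','wrist'):
    print(n,camera_info(n)); C,im=snap(n,n+'0')
    if n!='wrist': marks(n,N,C)
print(observe())
E
```

```text
pics
scene {'K': array([[449.19533812,   0.        , 319.75905788],
       [  0.        , 449.19533812, 237.35167722],
       [  0.        ,   0.        ,   1.        ]]), 'origin': array([ 980.87089482, -328.22527312,  755.95346838]), 'orientation': array([[ 0.67828552, -0.54675448,  0.49090559],
       [ 0.73472413,  0.51415469, -0.44252165],
       [-0.01045072,  0.66083621,  0.75045739]])}
scene lid_red_mid 0.68 [639.  173.5  66.8]
scene lid_red_mid 0.38 [479.8 458.5  66.9]
scene lid_blue_mid 0.73 [667.9 -12.9  64.6]
scene lid_blue_mid 0.35 [ 583.5 -280.5    0.9]
scene lid_purple_mid 0.62 [585.4 300.1  68.1]
scene lid_purple_mid 0.39 [667.8 -12.    3.8]
scene lid_purple_mid 0.36 [670.5 -11.   62.9]
scene easel_0 0.86 [588.2 296.7  -2.5]
scene easel_0 0.69 [ 6.394e+02  1.725e+02 -6.000e-01]
scene easel_0 0.6 [668.  -12.2   1.7]
scene easel_0 0.59 [ 4.808e+02  4.656e+02 -3.000e-01]
scene easel_0 0.48 [7.104e+02 2.710e+02 5.000e-01]
scene rack 0.62 [ 5.871e+02 -2.800e+02  1.000e-01]
scene rack_gap_mid 0.8 [ 584.1 -277.1   71.3]
scene rack_gap_mid 0.73 [380.  277.6   6.9]
scene colla
[... 2512 characters left out ...]
52, -12.32433276]), 'dq': array([-0.10574865,  0.0003328 ,  0.01821978, -0.04856232,  0.0263208 ,
       -0.03766334,  0.12274976]), 'effort': array([ 3.70693147e-05, -5.39541578e+01, -1.26684051e+00, -1.58882278e+01,
        1.00017374e-02,  1.44324040e-03,  1.06047544e-06]), 'ee_pos': array([267.79009294, 564.74388947, 245.33970557]), 'orientation': array([[-9.03550362e-01,  4.28481905e-01,  1.49367018e-05],
       [ 4.28481904e-01,  9.03550358e-01,  9.31155226e-05],
       [ 2.64022542e-05,  9.05346706e-05, -9.99999996e-01]]), 'contact_force': array([-0.20047985, -0.4450135 , -0.62410072]), 'wrist_torque': array([-0.01052917, -0.03739222, -0.06732784]), 'gripper_width': 85.30437096357252}
```

View pics/scene0.png

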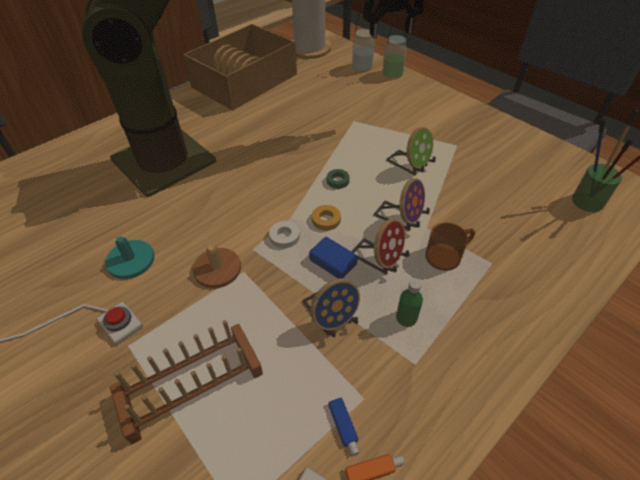

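View pics/side0.png

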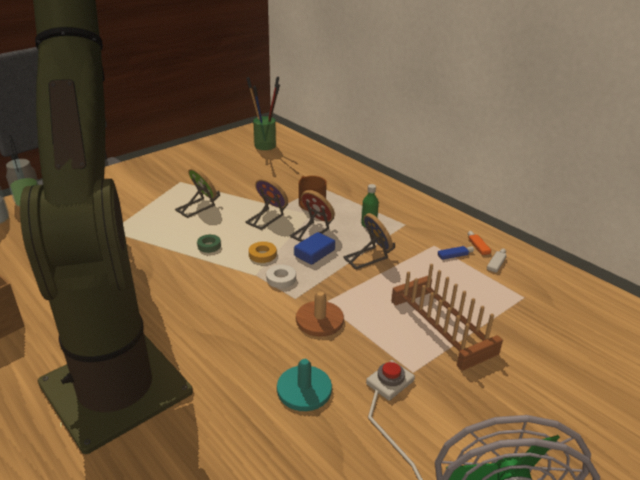

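```bash
cat > fit.py <<'E'
from h import *
from scipy.optimize import minimize
from scipy.spatial import cKDTree
def proj(n,C,P):
    K=np.array(camera_info(n)['K']); q=(np.asarray(P,float)-C[1])@C[0]; q=q*[1,-1,-1]
    if n=='wrist':
        r=np.hypot(q[:,0],q[:,1]); th=np.arctan2(r,q[:,2]); return K[:2,2]+K[0,0]*(th/np.maximum(r,1e-9))[:,None]*q[:,:2]
    return (q/q[:,2:])@K.T[:,:2]
def ring(c,u,v,r,k=36):
    a=np.linspace(0,2*np.pi,k,endpoint=False)[:,None]; return np.array(c)+r*(np.cos(a)*u+np.sin(a)*v)
X,Y,Z=np.eye(3)
def cyl(c0,c1,r):
    d=np.array(c1,float)-c0; d/=np.linalg.norm(d); u=np.cross(d,[.3,.5,.81]); u/=np.linalg.norm(u); v=np.cross(d,u)
    return np.vstack([ring(c0,u,v,r),ring(c1,u,v,r)])
def box(c,h): return np.array(c)+np.array([[i,j,k] for i in(-1,1) for j in(-1,1) for k in(-1,1)])*np.array(h)
def Rz(a): return np.array([[np.cos(a),-np.sin(a),0],[np.sin(a),np.cos(a),0],[0,0,1]])
t=.35; U=np.array([np.sin(t),0,np.cos(t)]); Nn=np.array([np.cos(t),0,-np.sin(t)])
LID=[cyl(66*Z-5*Nn,66*Z+5*Nn,50)]
RACK=[cyl([s*30,-100,26],[s*30,100,26],6) for s in(-1,1)]+[cyl([s*30,y,26],[s*30,y,92],4) for s in(-1,1) for y in range(-91,92,26)]+[box([0,s*108,20],[40,8,20]) for s in(-1,1)]
def COL(D): return [cyl(0*Z,18*Z,D/2)]
POST=[cyl(0*Z,14*Z,50),cyl(14*Z,64*Z,12),cyl(64*Z,72*Z,7)]
def mask(n,C,parts,p):
    m=np.zeros((480,640),np.uint8)
    for P in parts:
        q=proj(n,C,P@Rz(p[2]).T+[p[0],p[1],0]); h=cv2.convexHull((q*16).astype(np.int32)); cv2.fillConvexPoly(m,h,1,cv2.LINE_AA,4)
    return cv2.GaussianBlur(m.astype(np.float32),(0,0),1)
def fit(views,parts,p0,yaw=True):
    "views: (cam,C,region)"
    V=[(n,C,cv2.GaussianBlur(r.astype(np.float32),(0,0),1)) for n,C,r in views]
    def cost(q,sc=True):
        p=[q[0],q[1],q[2]/50 if yaw else p0[2]]
        return sum(np.abs(mask(n,C,parts,p)-r).sum()/r.sum() for n,C,r in V)
    q0=[p0[0],p0[1],p0[2]*50]; k=3 if yaw else 2
    sim=np.array([q0[:k]]+[np.array(q0[:k])+8*np.eye(k)[i]*(2 if i==2 else 1) for i in range(k)])
    r=minimize(cost,q0[:k],method='Nelder-Mead',options=dict(initial_simplex=sim,xatol=.05,fatol=1e-4))
    q=list(r.x); return np.round([q[0],q[1],q[2]/50 if yaw else p0[2]],3),round(r.fun/len(V),3)
def near(n,C,q,p):
    "best silhouette of class q whose mean pixel is nearest to p (world)"
    u=proj(n,C,np.array([p]))[0]; L=[]
    for d in silhouettes(n,q):
        r=np.asarray(d['region'])
        if r.sum()<30: continue
        ys,xs=np.nonzero(r); L.append((np.hypot(xs.mean()-u[0],ys.mean()-u[1]),r))
    L.sort(key=lambda a:a[0]); return L[0] if L and L[0][0]<25 else None
E
python3 - <<'E'
from fit import *
T={'green':(478,459,66),'purple':(588,298,66),'red':(637,173,66),'blue':(668,-12,66)}
Cs={n:snap(n)[0] for n in('scene','side')}
def vs(q,p):
    o=[]
    for n in Cs:
        v=near(n,Cs[n],q,p)
        if v: o.append((n,Cs[n],v[1]))
        else: print('miss',n,q)
    return o
def go(name,q,parts,p,yaws):
    V=vs(q,p)
    if V:
        b=min((fit(V,parts,[p[0],p[1],y],len(yaws)>0) for y in (yaws or [0])),key=lambda a:a[1])
        print(name,b,[fit([v],parts,[*b[0]],len(yaws)>0) for v in V])
for k,p in T.items():
    a=np.arctan2(p[1],p[0])+np.pi; go(k,'lid_'+k+'_mid',LID,p,[a-.6,a,a+.6])
go('rack','rack',RACK,(584,-280,40),[0.2,.5,.9,-.5])
go('large','collar_large_mid',COL(68),(455,166,9),[])
go('mid','collar_middle_mid',COL(58),(381,278,9),[])
go('post','post_foot',POST,(405,-101,20),[])
E
```

```text
green (array([481.561, 460.293,   3.114]), np.float64(0.224)) [(array([480.661, 459.573,   3.212]), np.float64(0.041)), (array([482.53 , 462.641,   3.097]), np.float64(0.341))]
purple (array([589.7  , 299.911,   3.294]), np.float64(0.25)) [(array([588.955, 299.833,   3.395]), np.float64(0.03)), (array([590.424, 300.262,   3.267]), np.float64(0.377))]
red (array([638.379, 172.867,   3.218]), np.float64(0.305)) [(array([638.014, 170.377,   3.362]), np.float64(0.059)), (array([640.606, 173.657,   3.126]), np.float64(0.407))]
blue (array([667.832, -10.186,   2.873]), np.float64(0.234)) [(array([666.385,  -9.774,   2.987]), np.float64(0.016)), (array([670.59 ,  -8.801,   2.813]), np.float64(0.387))]Traceback (most recent call last):
  File "<stdin>", line 18, in <module>
  File "<stdin>", line 14, in go
  File "<stdin>", line 14, in <genexpr>
  File "fit.py", line 35, in fit
    r=minimize(cost,q0[:k],method='Nelder-Mead',options=dict(initial_simplex=sim,xatol=.05,fatol=1e-4))
    res = _minimize_neldermead(fun, x0, args, callback, bounds=bounds,
                               **options)
    fsim[j] = func(sim[j])
              ~~~~^^^^^^^^
    fx = function(np.copy(x), *(wrapper_args + args))
  File "fit.py", line 32, in cost
    return sum(np.abs(mask(n,C,parts,p)-r).sum()/r.sum() for n,C,r in V)
  File "fit.py", line 32, in <genexpr>
    return sum(np.abs(mask(n,C,parts,p)-r).sum()/r.sum() for n,C,r in V)
                      ~~~~^^^^^^^^^^^^^
  File "fit.py", line 25, in mask
    q=proj(n,C,P@Rz(p[2]).T+[p[0],p[1],0]); h=cv2.convexHull((q*16).astype(np.int32)); cv2.fillConvexPoly(m,h,1,cv2.LINE_AA,4)
  File "fit.py", line 5, in proj
    K=np.array(camera_info(n)['K']); q=(np.asarray(P,float)-C[1])@C[0]; q=q*[1,-1,-1]
               ~~~~~~~~~~~^^^
ValueError: time passes only in moves, steps and waits
```

```bash
sed -i "s/K=np.array(camera_info(n)\['K'\]); q=/K=KK[n]; q=/; s/^def proj/KK={n:np.array(camera_info(n)['K']) for n in('scene','side','wrist')}\ndef proj/; s/LINE_AA,4/LINE_8,4/" fit.py
cat > m.py <<'E'
from fit import *
Cs={n:snap(n)[0] for n in('scene','side')}
def vs(q,p):
    o=[]
    for n in Cs:
        v=near(n,Cs[n],q,p)
        if v: o.append((n,Cs[n],v[1]))
        else: print('miss',n,q)
    return o
def go(name,q,parts,p,yaws):
    V=vs(q,p)
    if V:
        b=min((fit(V,parts,[p[0],p[1],y],len(yaws)>0) for y in (yaws or [0])),key=lambda a:a[1])
        print(name,b,[fit([v],parts,[*b[0]],len(yaws)>0) for v in V],flush=True)
E
cat > mv.py <<'E'
# usage: python3 mv.py x y z yaw tilt n : tool y azimuth 'yaw' (deg); tool z tilted by 'tilt' deg from straight down, towards +tool y
import sys; from h import *
from scipy.spatial.transform import Rotation as Ro
def goal(yaw,tilt):
    a=np.radians(yaw); y=np.array([np.cos(a),np.sin(a),0]); z=np.array([0,0,-1.]); t=np.radians(tilt)
    zz=np.cos(t)*z+np.sin(t)*y; yy=np.cos(t)*y-np.sin(t)*z
    return np.column_stack([np.cross(yy,zz),yy,zz])
def rows(P0,R0,P1,R1,n):
    r=Ro.from_matrix(R0.T@R1).as_rotvec()/n
    A=sum(R0@Ro.from_rotvec(k*r).as_matrix() for k in range(n)); d=np.linalg.solve(A,P1-P0)
    return np.round(d,1),np.round(r,4)
def plan(wps):
    "wps: list of (x,y,z,yaw,tilt,n)"
    s=observe(); P=np.array(s['ee_pos']); R=np.array(s['orientation'])
    for x,y,z,yaw,tilt,n in wps:
        P1=np.array([x,y,z]); R1=goal(yaw,tilt); d,r=rows(P,R,P1,R1,n)
        print(n,'rows',*d,*r,'| |d|=%.0f |r|=%.1fdeg'%(np.linalg.norm(d),np.degrees(np.linalg.norm(r))))
        for k in range(n): P=P+R@d; R=R@Ro.from_rotvec(r).as_matrix()
if __name__=='__main__':
    v=list(map(float,sys.argv[1:])); plan([(*v[i:i+5],int(v[i+5])) for i in range(0,len(v),6)])
E
python3 - <<'E'
from m import *
go('large','collar_large_mid',COL(68),(455,166,9),[])
go('mid','collar_middle_mid',COL(58),(381,278,9),[])
go('post','post_foot',POST,(405,-101,20),[])
go('rack','rack',RACK,(584,-280,40),[0.2,.5,.9,-.5])
E
python3 mv.py 453 166 120 20 0 16 453 166 17 20 0 8
```

```text
large (array([454.555, 164.789,   0.   ]), np.float64(0.183)) [(array([454.652, 165.117,   0.   ]), np.float64(0.152)), (array([455.521, 165.831,   0.   ]), np.float64(0.209))]
mid (array([378.284, 275.29 ,   0.   ]), np.float64(0.233)) [(array([378.284, 275.29 ,   0.   ]), np.float64(0.234)), (array([378.905, 281.139,   0.   ]), np.float64(0.201))]
post (array([402.618, -99.75 ,   0.   ]), np.float64(0.094)) [(array([ 400.383, -100.352,    0.   ]), np.float64(0.101)), (array([405.399, -98.688,   0.   ]), np.float64(0.078))]
rack (array([ 5.83646e+02, -2.78193e+02, -2.14000e-01]), np.float64(0.199)) [(array([ 5.83684e+02, -2.78228e+02, -2.14000e-01]), np.float64(0.176)), (array([ 5.82446e+02, -2.77442e+02, -2.03000e-01]), np.float64(0.213))]
16 rows -26.7 -9.1 7.8 0.0 -0.0 0.0487 | |d|=29 |r|=2.8deg
8 rows 0.0 0.0 12.9 0.0 -0.0 -0.0 | |d|=13 |r|=0.0deg
```

```bash
python3 -m pendant '[[-26.7,-9.1,6,0,0,0.0487],[-26.7,-9.1,6,0,0,0.0487],[-26.7,-9.1,6,0,0,0.0487],[-26.7,-9.1,6,0,0,0.0487],[-26.7,-9.1,6,0,0,0.0487],[-26.7,-9.1,6,0,0,0.0487],[-26.7,-9.1,6,0,0,0.0487],[-26.7,-9.1,6,0,0,0.0487]]'
python3 -m pendant '[[-26.7,-9.1,6,0,0,0.0487],[-26.7,-9.1,6,0,0,0.0487],[-26.7,-9.1,6,0,0,0.0487],[-26.7,-9.1,6,0,0,0.0487],[-26.7,-9.1,6,0,0,0.0487],[-26.7,-9.1,6,0,0,0.0487],[-26.7,-9.1,6,0,0,0.0487],[-26.7,-9.1,6,0,0,0.0487]]'
python3 - <<'E'
from m import *
C,im=snap('wrist','w1'); s=observe(); print(s['ee_pos'],s['joint_pos'])
marks('wrist',['collar_large_mid','collar_middle_mid','post_foot'],C)
for q,p,D in(('collar_large_mid',(455,165,9),68),('collar_middle_mid',(379,278,9),58)):
    v=near('wrist',C,q,p)
    if v: print(q,fit([('wrist',C,v[1])],COL(D),[p[0],p[1],0],False))
E
python3 mv.py 455 165 17 20 0 12
```

```text
time: 3.75
ee_pos: [401.2, 380.9, 197.0]
orientation: [[-0.67, 0.743, 0.001], [0.743, 0.67, -0.001], [-0.001, -0.0, -1.0]]
contact_force: [0.1, -0.2, 0.9]
gripper_width: 85.5
time: 4.75
ee_pos: [453.4, 162.9, 149.2]
orientation: [[-0.337, 0.941, 0.001], [0.941, 0.337, -0.001], [-0.001, 0.0, -1.0]]
contact_force: [0.6, 0.0, 0.6]
gripper_width: 85.6
[453.03740053 162.48731205 149.10077757] [-24.01787725  38.39511803  -2.01504879 119.47858146   3.53420913
  22.26803177  -9.18283326]
wrist collar_large_mid 0.82 [430.   60.1   7.1]
collar_large_mid (array([457.336, 165.557,   0.   ]), np.float64(0.279))
collar_middle_mid (array([379.332, 277.989,   0.   ]), np.float64(0.377))
12 rows -0.2 0.1 11.0 0.0001 -0.0001 0.0001 | |d|=11 |r|=0.0deg
```

View pics/w1.png

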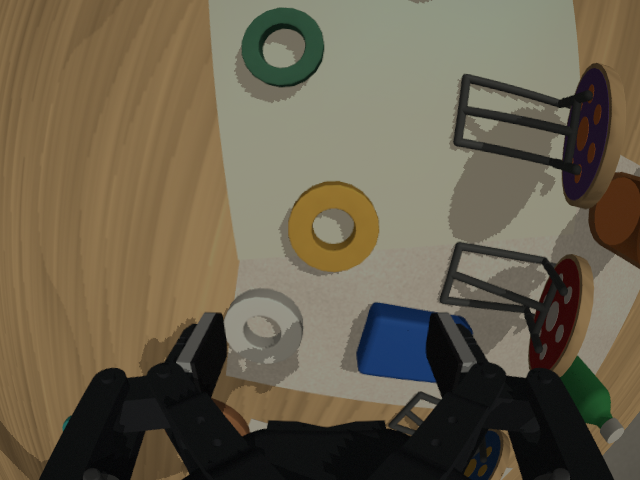

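```bash
python3 -m pendant '[[1.6,3.8,11,0,0,0],[0,0,16,0,0,0],[0,0,18,0,0,0],[0,0,18,0,0,0],[0,0,18,0,0,0],[0,0,18,0,0,0],[0,0,18,0,0,0],[0,0,15,0,0,0]]'
python3 -m pendant '[[0,0,0,0,0,0],[0,0,0,0,0,0],[0,0,1,0,0,0],[0,0,1,0,0,0],[0,0,1,0,0,0],[0,0,1,0,0,0],[0,0,1,0,0,0],[0,0,0,0,0,0]]'
python3 - <<'E'
from m import *
C,im=snap('wrist','w2'); s=observe(); print(s['ee_pos'],s['contact_force'])
E
```

```text
time: 6.15
ee_pos: [455.9, 169.0, 16.0]
orientation: [[-0.343, 0.939, -0.0], [0.939, 0.343, 0.0], [0.0, -0.0, -1.0]]
contact_force: [-0.2, 0.6, -0.5]
gripper_width: 85.3
time: 7.15
ee_pos: [455.9, 168.4, 12.2]
orientation: [[-0.342, 0.94, -0.0], [0.94, 0.342, -0.0], [0.0, -0.0, -1.0]]
contact_force: [-0.2, -0.3, 0.7]
gripper_width: 85.3
[455.96010982 168.34806837  12.28569304] [-0.23660125  0.23949993  0.25465398]
```

View pics/w2.png

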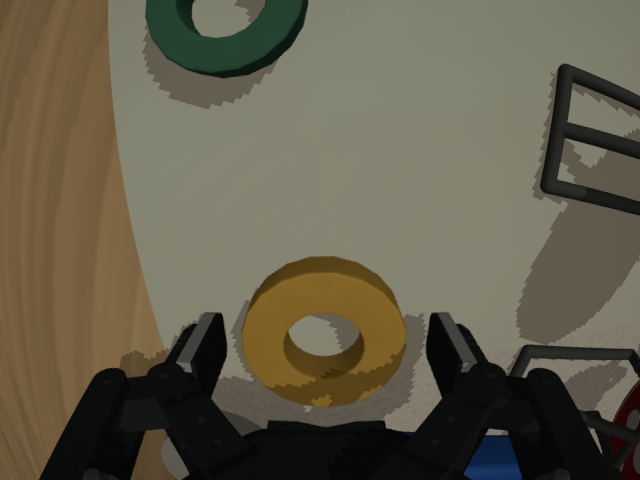

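```bash
cat >> m.py <<'E'
HS={'large':((18,120,90),(32,255,255)),'middle':((65,60,20),(95,255,200))}
def colfit(col,D,p,z0=0):
    "wrist colour fit of a collar near p, underside at z0"
    C,im=snap('wrist'); h=cv2.cvtColor(im,cv2.COLOR_RGB2HSV); m=cv2.inRange(h,*map(np.array,HS[col]))
    n,l,st,ce=cv2.connectedComponentsWithStats(cv2.morphologyEx(m,cv2.MORPH_OPEN,np.ones((3,3))))
    u=proj('wrist',C,np.array([[p[0],p[1],z0+9]]))[0]
    i=1+max(range(n-1),key=lambda i:st[i+1,4]-20*np.hypot(*(ce[i+1]-u)))
    c=np.vstack([k for k in cv2.findContours((l==i).astype(np.uint8),0,1)[0]]); r=np.zeros((480,640),np.uint8); cv2.fillConvexPoly(r,cv2.convexHull(c),1)
    print(col,st[i],fit([('wrist',C,r)],[cyl((z0)*Z,(z0+18)*Z,D/2)],[p[0],p[1],0],False))
E
python3 - <<'E'
from m import *
colfit('large',68,(456,166)); colfit('middle',58,(379,278))
E
```

```text
large [  242   267   164   121 11016] (array([459.006, 162.689,   0.   ]), np.float64(0.309))
middle [ 146    0  162   78 7666] (array([378.855, 279.172,   0.   ]), np.float64(0.027))
```

```bash
sed -i "s/(18,120,90)/(14,130,40)/" m.py
python3 - <<'E'
from m import *
colfit('large',68,(456,166))
C,im=snap('wrist'); h=cv2.cvtColor(im,cv2.COLOR_RGB2HSV); print(h[390,330],h[265,325],h[330,260],h[300,150],h[330,325])
E
```

```text
large [  242   257   164   150 17053] (array([457.729, 164.246,   0.   ]), np.float64(0.048))
[ 20 188  88] [ 20 188  87] [ 20 176 126] [ 27  41 131] [ 27  40 133]
```

```bash
python3 -m pendant '[[-2,0,0.5,0,0,0],[-2.1,0,0.5,0,0,0],[0,0,0,0,0,0],[0,0,0,0,0,0],[0,0,0,0,0,0],[0,0,0,0,0,0],[0,0,0,0,0,0],[0,0,0,0,0,0]]'
python3 -m pendant '[[0,0,0,0,0,0],[0,0,0,0,0,0],[0,0,0,0,0,0],[0,0,0,0,0,0],[0,0,0,0,0,0],[0,0,0,0,0,0],[0,0,0,0,0,0],[0,0,0,0,0,0]]' 60
python3 -m pendant '[[0,0,-5,0,0,0],[0,0,-15,0,0,0],[0,0,-20,0,0,0],[0,0,-20,0,0,0],[0,0,-20,0,0,0],[0,0,-20,0,0,0],[0,0,0,0,0,0],[0,0,0,0,0,0]]'
python3 - <<'E'
from m import *
s=observe(); print(s['ee_pos'],s['gripper_width'],s['contact_force'])
for z in (92,94,96,98,100,102): print(z,end=' '); colfit('large',68,s['ee_pos'],z)
E
python3 mv.py 403 -99.5 150 -14 0 16
```

```text
time: 8.7
ee_pos: [457.4, 164.6, 11.3]
orientation: [[-0.342, 0.94, 0.0], [0.94, 0.342, 0.0], [0.0, 0.0, -1.0]]
contact_force: [-0.3, 0.1, 1.2]
gripper_width: 85.4
time: 9.7
ee_pos: [457.3, 164.5, 12.3]
orientation: [[-0.342, 0.94, 0.0], [0.94, 0.342, 0.0], [0.0, 0.001, -1.0]]
contact_force: [-0.7, -0.8, 11.6]
gripper_width: 66.2
time: 10.7
ee_pos: [457.2, 164.4, 111.2]
orientation: [[-0.342, 0.94, -0.0], [0.94, 0.342, -0.0], [0.0, -0.0, -1.0]]
contact_force: [-0.9, -0.9, -1.3]
gripper_width: 66.6
[456.91787589 164.3335106  110.74124796] 65.98570653955963 [ 0.19655044 -0.00635194 -1.35594791]
92 large [  243   247   167   153 17509] (array([459.032, 162.335,   0.   ]), np.float64(0.034))
94 large [  243   247   167   153 17514] (array([458.606, 163.144,   0.   ]), np.float64(0.013))
96 large [  243   247   167   153 17509] (array([458.349, 164.329,   0.   ]), np.float64(0.024))
98 large [  243   247   167   153 17513] (array([458.404, 164.506,   0.   ]), np.float64(0.044))
100 large [  243   247   167   153 17508] (array([458.239, 164.925,   0.   ]), np.float64(0.067))
102 large [  243   247   167   153 17508] (array([458.206, 165.626,   0.   ]), np.float64(0.094))
16 rows -16.5 -4.6 -2.4 -0.0 0.0 0.0371 | |d|=17 |r|=2.1deg
```

```bash
python3 mv.py 405 -190 160 -14 0 16
```

```text
16 rows -22.2 -4.9 -3.1 -0.0 0.0 0.0371 | |d|=23 |r|=2.1deg
```

```bash
python3 -m pendant '[[-22.2,-4.9,-3.1,0,0,0.037],[-22.2,-4.9,-3.1,0,0,0.037],[-22.2,-4.9,-3.1,0,0,0.037],[-22.2,-4.9,-3.1,0,0,0.037],[-22.2,-4.9,-3.1,0,0,0.037],[-22.2,-4.9,-3.1,0,0,0.037],[-22.2,-4.9,-3.1,0,0,0.037],[-22.2,-4.9,-3.1,0,0,0.037]]'
python3 -m pendant '[[-22.2,-4.9,-3.1,0,0,0.037],[-22.2,-4.9,-3.1,0,0,0.037],[-22.2,-4.9,-3.1,0,0,0.037],[-22.2,-4.9,-3.1,0,0,0.037],[-22.2,-4.9,-3.1,0,0,0.037],[-22.2,-4.9,-3.1,0,0,0.037],[-22.2,-4.9,-3.1,0,0,0.037],[-22.2,-4.9,-3.1,0,0,0.037]]'
python3 - <<'E'
from m import *
C,im=snap('wrist','w3'); s=observe(); print(s['ee_pos'],s['gripper_width'],s['joint_pos'])
marks('wrist',['post_foot','fan_button_top','rack','rack_gap_mid'],C)
v=near('wrist',C,'post_foot',(403,-100,20))
if v: print(fit([('wrist',C,v[1])],POST,[403,-100,0],False))
cv2.imwrite('pics/w3m.png',(im[:,:,::-1]*(.5+.5*v[1][...,None])).astype(np.uint8))
v=near('wrist',C,'rack',(584,-280,40))
if v: print(v[1].sum(),fit([('wrist',C,v[1])],RACK,[584,-279,-.21],True))
E
```

```text
time: 12.1
ee_pos: [457.7, -17.5, 136.1]
orientation: [[-0.052, 0.999, 0.0], [0.999, 0.052, 0.0], [0.0, 0.0, -1.0]]
contact_force: [0.7, 0.2, -0.2]
gripper_width: 66.2
time: 13.1
ee_pos: [405.0, -190.9, 160.9]
orientation: [[0.242, 0.97, 0.0], [0.97, -0.242, 0.0], [0.0, -0.0, -1.0]]
contact_force: [0.2, -0.7, -0.4]
gripper_width: 66.0
[ 404.80148348 -191.00423812  160.90106589] 66.09938944881046 [ 20.38232484  35.60645463  -1.62968084 124.48866416   2.83824317
  19.93653452   2.32860624]
wrist post_foot 0.89 [ 253.6 -224.1   11.9]
wrist post_foot 0.59 [ 407.3 -102.2   12.8]
wrist post_foot 0.37 [ 586.7 -279.8    4.5]
wrist rack 0.9 [ 583.3 -279.1    1. ]
wrist rack_gap_mid 0.64 [ 586.6 -276.4   73.1]
(array([ 404.656, -100.774,    0.   ]), np.float64(0.047))
```

View pics/w3m.png

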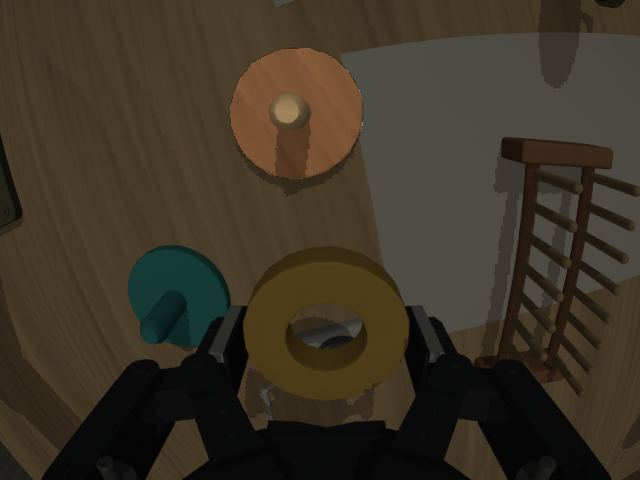

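```bash
python3 -m pendant '[[14.6,-3.7,6,0,0,0],[14.6,-3.7,10,0,0,0],[14.6,-3.7,10,0,0,0],[14.6,-3.7,10,0,0,0],[14.6,-3.7,10,0,0,0],[14.6,-3.8,10,0,0,0],[0,0,10,0,0,0],[0,0,0,0,0,0]]'
python3 -m pendant '[[0,0,3,0,0,0],[0,0,4,0,0,0],[0,0,4,0,0,0],[0,0,4,0,0,0],[0,0,4,0,0,0],[0,0,4,0,0,0],[0,0,0,0,0,0],[0,0,0,0,0,0]]'
python3 - <<'E'
from m import *
C,im=snap('scene'); D,i2=snap('side'); 
a=im[190:310,150:310]; b=i2[260:360,250:380]
cv2.imwrite('pics/s4.png',np.hstack([cv2.resize(a,(520,390)),cv2.resize(b,(280,390))])[:,:,::-1])
E
```

```text
time: 14.55
ee_pos: [404.3, -99.6, 94.2]
orientation: [[0.24, 0.971, -0.001], [0.971, -0.24, 0.0], [-0.0, -0.001, -1.0]]
contact_force: [-0.3, -0.1, 0.2]
gripper_width: 66.0
time: 15.55
ee_pos: [407.1, -100.4, 74.4]
orientation: [[0.241, 0.971, -0.005], [0.971, -0.241, 0.001], [0.0, -0.005, -1.0]]
contact_force: [-0.7, -0.1, -0.1]
gripper_width: 66.3
```

View pics/s4.png

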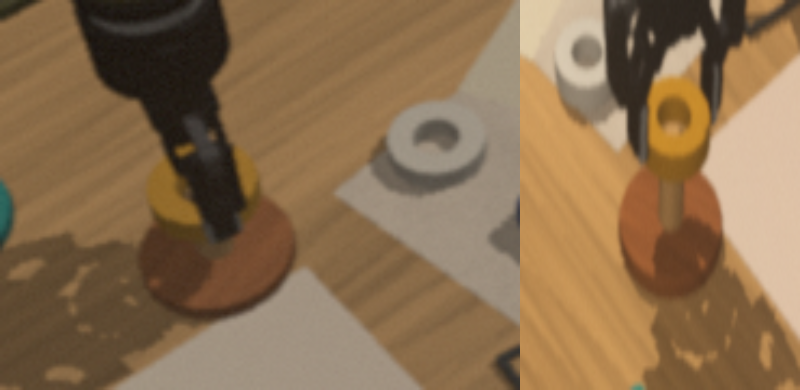

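```bash
python3 -c "
from h import *
s=observe();print(s['joint_pos'],s['ee_pos'],s['contact_force'],np.round(s['orientation'],3))"
```

```text
[  7.68525649  45.96177696  -0.18815129 131.82567362   2.36681146
   2.48149176  -8.74754192] [ 407.15401387 -100.37713121   74.4544523 ] [ 0.08163449 -0.20524928  0.00242455] [[ 0.241  0.971 -0.005]
 [ 0.971 -0.241  0.001]
 [ 0.    -0.005 -1.   ]]
```

```bash
python3 mv.py 404.5 -100.6 80 -14 -5.5 6 404.5 -100.6 40 -14 -5.5 8 404.5 -100.6 29 -14 -5.5 6
```

```text
6 rows -0.1 -0.5 -0.9 0.0152 0.0 0.0002 | |d|=1 |r|=0.9deg
8 rows -0.0 0.5 5.0 0.0 -0.0 -0.0 | |d|=5 |r|=0.0deg
6 rows -0.0 0.2 1.8 0.0 -0.0 -0.0 | |d|=2 |r|=0.0deg
```

```bash
python3 -m pendant '[[-0.1,-0.5,-0.9,0.0152,0,0],[-0.1,-0.5,-0.9,0.0152,0,0],[-0.1,-0.5,-0.9,0.0152,0,0],[-0.1,-0.5,-0.9,0.0152,0,0],[-0.1,-0.5,-0.9,0.0152,0,0],[-0.1,-0.5,-0.9,0.0152,0,0],[0,0,0,0,0,0],[0,0,0,0,0,0]]'
python3 -m pendant '[[0,0.5,5,0,0,0],[0,0.5,5,0,0,0],[0,0.5,5,0,0,0],[0,0.5,5,0,0,0],[0,0.5,5,0,0,0],[0,0.5,5,0,0,0],[0,0,0,0,0,0],[0,0,0,0,0,0]]'
python3 -c "
from h import *
s=observe();print(s['joint_pos'],s['ee_pos'],s['contact_force'],s['gripper_width'],np.round(s['orientation'],3))"
```

```text
time: 16.75
ee_pos: [404.2, -100.3, 79.9]
orientation: [[0.241, 0.966, -0.093], [0.971, -0.24, 0.023], [0.0, -0.096, -0.995]]
contact_force: [-0.2, 0.2, -0.8]
gripper_width: 65.9
time: 17.75
ee_pos: [404.4, -100.3, 49.8]
orientation: [[0.241, 0.966, -0.093], [0.971, -0.24, 0.023], [0.0, -0.096, -0.995]]
contact_force: [0.2, 0.5, -0.5]
gripper_width: 65.8
[  8.77045202  49.52917876  -1.21854456 127.72050504   2.44346833
   8.23549472  -8.43129509] [ 404.43130959 -100.3090827    49.77186905] [ 0.24244201  0.49573573 -0.48372523] 65.82676600090042 [[ 0.241  0.966 -0.093]
 [ 0.971 -0.24   0.023]
 [ 0.    -0.096 -0.995]]
```

```bash
python3 -m pendant '[[0,0.3,3,0,0,0],[0,0.3,3,0,0,0],[0,0.3,3,0,0,0],[0,0.3,3,0,0,0],[0,0.3,3,0,0,0],[0,0.1,1,0,0,0],[0,0,0,0,0,0],[0,0,0,0,0,0]]'
python3 -m pendant '[[0,0,0,0,0,0],[0,0,0,0,0,0],[0,0,0,0,0,0],[0,0,0,0,0,0],[0,-2,-20,0,0,0],[0,-2,-20,0,0,0],[0,-2,-20,0,0,0],[0,-2,-20,0,0,0]]' 80
python3 - <<'E'
from m import *
C,im=snap('scene'); D,i2=snap('side'); 
a=im[190:310,150:310]; b=i2[260:360,250:380]
cv2.imwrite('pics/s5.png',np.hstack([cv2.resize(a,(520,390)),cv2.resize(b,(280,390))])[:,:,::-1])
colfit('large',68,(404.5,-100.5),14)
print(observe()['ee_pos'])
E
python3 mv.py 379 278 120 36 -3 16
```

```text
time: 18.75
ee_pos: [404.5, -100.3, 33.7]
orientation: [[0.241, 0.966, -0.093], [0.971, -0.24, 0.023], [0.0, -0.096, -0.995]]
contact_force: [-0.0, 0.9, 0.1]
gripper_width: 66.0
time: 19.75
ee_pos: [404.0, -100.2, 114.7]
orientation: [[0.241, 0.966, -0.093], [0.971, -0.24, 0.023], [0.0, -0.096, -0.995]]
contact_force: [-0.1, -0.2, -0.1]
gripper_width: 80.4
large [ 284  199  110  109 6906] (array([405.574, -98.812,   0.   ]), np.float64(0.012))
[ 404.04665998 -100.2298268   113.72334168]
16 rows 24.3 2.4 -0.5 -0.0026 -0.004 -0.0543 | |d|=24 |r|=3.1deg
```

View pics/s5.png

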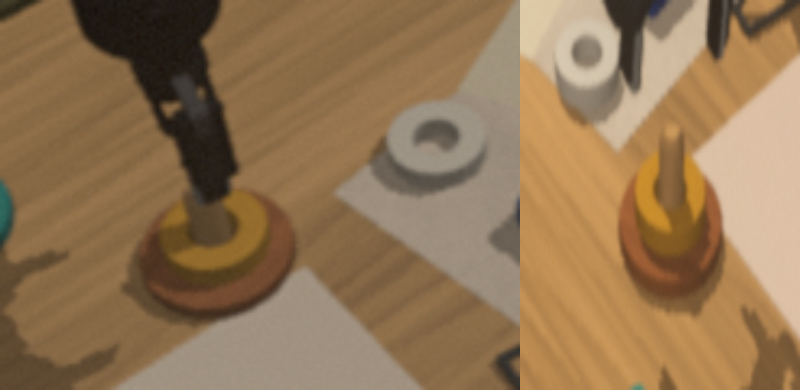

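```bash
python3 -m pendant '[[24.3,2.4,-0.5,-0.0026,-0.004,-0.0543],[24.3,2.4,-0.5,-0.0026,-0.004,-0.0543],[24.3,2.4,-0.5,-0.0026,-0.004,-0.0543],[24.3,2.4,-0.5,-0.0026,-0.004,-0.0543],[24.3,2.4,-0.5,-0.0026,-0.004,-0.0543],[24.3,2.4,-0.5,-0.0026,-0.004,-0.0543],[24.3,2.4,-0.5,-0.0026,-0.004,-0.0543],[24.3,2.4,-0.5,-0.0026,-0.004,-0.0543]]'
python3 -m pendant '[[24.3,2.4,-0.5,-0.0026,-0.004,-0.0543],[24.3,2.4,-0.5,-0.0026,-0.004,-0.0543],[24.3,2.4,-0.5,-0.0026,-0.004,-0.0543],[24.3,2.4,-0.5,-0.0026,-0.004,-0.0543],[24.3,2.4,-0.5,-0.0026,-0.004,-0.0543],[24.3,2.4,-0.5,-0.0026,-0.004,-0.0543],[24.3,2.4,-0.5,-0.0026,-0.004,-0.0543],[24.3,2.4,-0.5,-0.0026,-0.004,-0.0543]]'
python3 - <<'E'
from m import *
print(observe()['ee_pos'],observe()['joint_pos'])
colfit('middle',58,(379,278),0); 
go('mid','collar_middle_mid',COL(58),(381,278,9),[])
E
python3 mv.py 379.5 278.5 30 36.3 -3 8 379.5 278.5 14 36.3 -3 4
```

```text
time: 21.0
ee_pos: [433.2, 92.1, 116.0]
orientation: [[-0.193, 0.978, -0.075], [0.981, 0.193, -0.01], [0.005, -0.075, -0.997]]
contact_force: [0.8, 0.4, 0.9]
gripper_width: 79.9
time: 22.0
ee_pos: [378.7, 277.9, 119.5]
orientation: [[-0.589, 0.807, -0.043], [0.808, 0.588, -0.031], [0.0, -0.053, -0.999]]
contact_force: [0.0, -0.6, -0.7]
gripper_width: 79.9
[377.52873463 280.28245721 119.59047462] [-38.45799668  41.87611905  -5.57670892 119.61143329   8.7346777
  21.83012993 -14.60516745]
middle [ 291  206   85   84 4250] (array([379.736, 278.839,   0.   ]), np.float64(0.082))
mid (array([376.85 , 278.915,   0.   ]), np.float64(0.198)) [(array([377.606, 279.458,   0.   ]), np.float64(0.167)), (array([377.225, 278.602,   0.   ]), np.float64(0.216))]
8 rows 0.2 0.8 11.2 -0.0001 0.0 -0.0009 | |d|=11 |r|=0.1deg
4 rows 0.1 0.1 4.0 0.0 0.0001 0.0 | |d|=4 |r|=0.0deg
```

```bash
python3 -m pendant '[[0.3,0.8,10,0,0,0],[0.3,0.8,13,0,0,0],[0.3,0.8,15,0,0,0],[0.3,0.8,15,0,0,0],[0.3,0.8,15,0,0,0],[0.3,0.8,15,0,0,0],[0.3,0.8,13,0,0,0],[0.3,0.8,8,0,0,0]]'
python3 -m pendant '[[0,0,0,0,0,0],[0,0,0,0,0,0],[0,0,0,0,0,0],[0,0,0,0,0,0],[0,0,0,0,0,0],[0,0,0,0,0,0],[0,0,0,0,0,0],[0,0,0,0,0,0]]' 48
python3 -m pendant '[[0,0,0,0,0,0],[0,0,0,0,0,0],[0,0,-5,0,0,0],[0,0,-15,0,0,0],[0,0,-25,0,0,0],[0,0,-25,0,0,0],[0,0,-25,0,0,0],[0,0,-15,0,0,0]]'
python3 - <<'E'
from m import *
s=observe();print(s['ee_pos'],s['joint_pos'],s['gripper_width'])
colfit('middle',58,s['ee_pos'],s['ee_pos'][2]-12)
E
python3 mv.py 404.5 -100.3 115 -14 -5.5 16
```

```text
time: 23.25
ee_pos: [378.7, 279.9, 15.4]
orientation: [[-0.588, 0.808, -0.042], [0.809, 0.587, -0.03], [0.0, -0.052, -0.999]]
contact_force: [-0.4, -0.2, 0.2]
gripper_width: 80.4
time: 24.25
ee_pos: [379.2, 280.2, 16.8]
orientation: [[-0.587, 0.808, -0.041], [0.809, 0.587, -0.029], [0.0, -0.05, -0.999]]
contact_force: [0.4, 0.3, 5.6]
gripper_width: 55.2
time: 25.25
ee_pos: [383.8, 283.5, 128.2]
orientation: [[-0.587, 0.808, -0.04], [0.809, 0.587, -0.029], [0.0, -0.049, -0.999]]
contact_force: [1.0, 0.3, -1.1]
gripper_width: 54.9
[384.37863384 283.90609891 128.22404585] [-38.18939341  41.17027517  -5.79396651 118.29214984   8.67194994
  23.63171534 -14.72368729] 54.93439070568223
middle [  259   259   136   129 11503] (array([385.604, 283.772,   0.   ]), np.float64(0.136))
16 rows -24.5 -4.0 1.0 0.0027 0.0039 0.0544 | |d|=25 |r|=3.1deg
```

```bash
python3 -m pendant '[[-24.5,-4,1,0.0027,0.0039,0.0544],[-24.5,-4,1,0.0027,0.0039,0.0544],[-24.5,-4,1,0.0027,0.0039,0.0544],[-24.5,-4,1,0.0027,0.0039,0.0544],[-24.5,-4,1,0.0027,0.0039,0.0544],[-24.5,-4,1,0.0027,0.0039,0.0544],[-24.5,-4,1,0.0027,0.0039,0.0544],[-24.5,-4,1,0.0027,0.0039,0.0544]]'
python3 -m pendant '[[-24.5,-4,1,0.0027,0.0039,0.0544],[-24.5,-4,1,0.0027,0.0039,0.0544],[-24.5,-4,1,0.0027,0.0039,0.0544],[-24.5,-4,1,0.0027,0.0039,0.0544],[-24.5,-4,1,0.0027,0.0039,0.0544],[-24.5,-4,1,0.0027,0.0039,0.0544],[-24.5,-4,1,0.0027,0.0039,0.0544],[-24.5,-4,1,0.0027,0.0039,0.0544]]'
python3 -m pendant '[[0,0,0,0,0,0],[0,0,0,0,0,0],[0,0,0,0,0,0],[0,0,0,0,0,0],[0,0,0,0,0,0],[0,0,0,0,0,0],[0,0,0,0,0,0],[0,0,0,0,0,0]]'
python3 mv.py 404.5 -100.3 75 -14 -5.5 8 404.5 -100.3 54 -14 -5.5 6
```

```text
time: 26.4
ee_pos: [436.3, 92.6, 119.0]
orientation: [[-0.189, 0.979, -0.075], [0.982, 0.188, -0.01], [0.004, -0.076, -0.997]]
contact_force: [0.1, 0.0, 0.1]
gripper_width: 54.5
time: 27.4
ee_pos: [403.8, -101.7, 113.4]
orientation: [[0.244, 0.965, -0.095], [0.97, -0.243, 0.022], [-0.002, -0.098, -0.995]]
contact_force: [-0.5, 0.0, -0.9]
gripper_width: 55.1
time: 28.4
ee_pos: [404.5, -101.0, 113.9]
orientation: [[0.242, 0.966, -0.094], [0.97, -0.241, 0.021], [-0.002, -0.097, -0.995]]
contact_force: [-0.3, -0.2, -0.4]
gripper_width: 54.8
8 rows 0.1 0.5 4.8 -0.0001 0.0003 -0.0001 | |d|=5 |r|=0.0deg
6 rows -0.0 0.3 3.5 0.0 -0.0001 0.0 | |d|=4 |r|=0.0deg
```

```bash
python3 -m pendant '[[0.1,0.5,4.8,0,0,0],[0.1,0.5,4.8,0,0,0],[0.1,0.5,4.8,0,0,0],[0.1,0.5,4.8,0,0,0],[0.1,0.5,4.8,0,0,0],[0.1,0.5,4.8,0,0,0],[0.1,0.5,4.8,0,0,0],[0.1,0.5,4.8,0,0,0]]'
python3 -m pendant '[[0,0.3,3.5,0,0,0],[0,0.3,3.5,0,0,0],[0,0.3,3.5,0,0,0],[0,0.3,3.5,0,0,0],[0,0.3,3.5,0,0,0],[0,0.3,3.5,0,0,0],[0,0,0,0,0,0],[0,0,0,0,0,0]]'
python3 -m pendant '[[0,0,0,0,0,0],[0,0,0,0,0,0],[0,0,0,0,0,0],[0,0,0,0,0,0],[0,-2,-20,0,0,0],[0,-2,-20,0,0,0],[0,-2,-20,0,0,0],[0,-2,-20,0,0,0]]' 75
python3 - <<'E'
from m import *
C,im=snap('scene'); D,i2=snap('side'); 
a=im[190:310,150:310]; b=i2[260:360,250:380]
cv2.imwrite('pics/s6.png',np.hstack([cv2.resize(a,(520,390)),cv2.resize(b,(280,390))])[:,:,::-1])
colfit('middle',58,(404.5,-100.5),32)
s=observe(); print(s['ee_pos'],s['joint_pos'])
E
```

```text
time: 29.4
ee_pos: [404.9, -100.3, 74.9]
orientation: [[0.242, 0.966, -0.094], [0.97, -0.241, 0.021], [-0.002, -0.097, -0.995]]
contact_force: [0.6, 0.3, -0.6]
gripper_width: 55.2
time: 30.4
ee_pos: [404.6, -100.3, 54.2]
orientation: [[0.242, 0.966, -0.094], [0.97, -0.241, 0.021], [-0.002, -0.097, -0.995]]
contact_force: [0.5, 0.2, 0.0]
gripper_width: 54.6
time: 31.4
ee_pos: [404.3, -100.1, 135.3]
orientation: [[0.242, 0.966, -0.094], [0.97, -0.241, 0.021], [-0.002, -0.097, -0.995]]
contact_force: [0.7, -0.1, 0.2]
gripper_width: 75.1
middle [ 294  209   90   91 4323] (array([ 404.585, -101.514,    0.   ]), np.float64(0.085))
[ 404.25841207 -100.009141    134.25140723] [  9.07020789  38.92981185  -1.84129934 125.71650309   1.82665483
  20.92335719  -8.17677748]
```

View pics/s6.png

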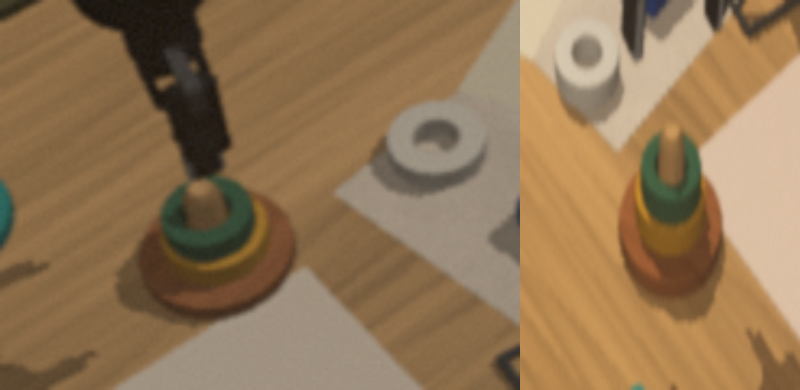

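```bash
python3 mv.py 600 -245 230 -26 0 8
```

```text
8 rows -9.1 28.4 -13.5 -0.0121 0.0015 0.0261 | |d|=33 |r|=1.7deg
```

```bash
python3 -m pendant '[[-9.1,28.4,-13.5,-0.0121,0.0015,0.0261],[-9.1,28.4,-13.5,-0.0121,0.0015,0.0261],[-9.1,28.4,-13.5,-0.0121,0.0015,0.0261],[-9.1,28.4,-13.5,-0.0121,0.0015,0.0261],[-9.1,28.4,-13.5,-0.0121,0.0015,0.0261],[-9.1,28.4,-13.5,-0.0121,0.0015,0.0261],[-9.1,28.4,-13.5,-0.0121,0.0015,0.0261],[-9.1,28.4,-13.5,-0.0121,0.0015,0.0261]]' 40
python3 -m pendant '[[0,0,0,0,0,0],[0,0,0,0,0,0],[0,0,0,0,0,0],[0,0,0,0,0,0],[0,0,0,0,0,0],[0,0,0,0,0,0],[0,0,0,0,0,0],[0,0,0,0,0,0]]'
python3 - <<'E'
from m import *
C,im=snap('wrist'); s=observe(); print(s['ee_pos'],s['joint_pos'])
marks('wrist',['rack','rack_gap_mid','fan_button_top'],C)
v=near('wrist',C,'rack',(584,-280,40))
p=[584,-279,-.21]
if v: 
    b=fit([('wrist',C,v[1])],RACK,p,True); print(v[1].sum(),b); p=b[0]
o=im[:,:,::-1].copy()
for P in RACK:
    h=cv2.convexHull(proj('wrist',C,P@Rz(p[2]).T+[p[0],p[1],0]).astype(np.int32)); cv2.polylines(o,[h],True,(0,255,0),1)
cv2.imwrite('pics/w7.png',o)
E
```

```text
time: 32.65
ee_pos: [599.9, -245.1, 229.1]
orientation: [[0.439, 0.899, -0.002], [0.899, -0.439, 0.0], [-0.0, -0.002, -1.0]]
contact_force: [0.7, 0.2, 0.2]
gripper_width: 39.9
time: 33.65
ee_pos: [599.8, -244.9, 230.3]
orientation: [[0.438, 0.899, 0.001], [0.899, -0.438, -0.0], [-0.0, 0.001, -1.0]]
contact_force: [0.2, 0.1, 0.9]
gripper_width: 40.2
[ 599.86758498 -244.88355354  230.33640174] [17.47557146 42.03167861  1.22059815 86.7559471  -1.03489228 51.18278433
 -6.96597371]
wrist fan_button_top 0.83 [ 390.3 -315.3   37.7]
10554 (array([ 5.85821e+02, -2.77246e+02, -2.17000e-01]), np.float64(0.18))
```

View pics/w7.png

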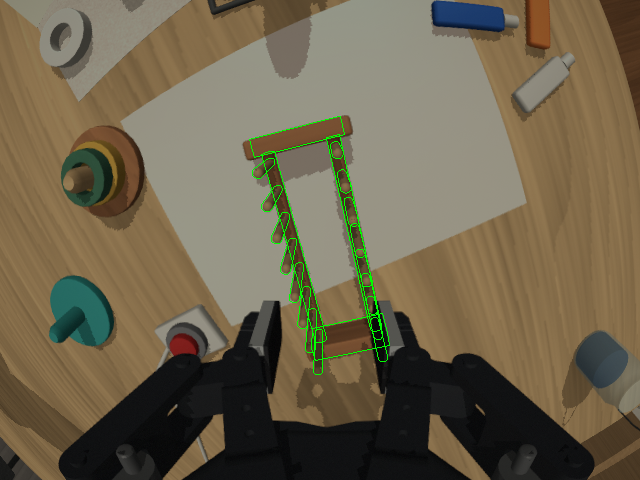

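```bash
sed -i "s/box(\[0,s\*108,20\],\[40,8,20\])/box([0,s*108,20],[47,8,20])/" fit.py
python3 - <<'E'
from m import *
C,im=snap('wrist')
v=near('wrist',C,'rack',(584,-280,40))[1]
# tines+rails: colour darker than paper; ignore occluded rows
V=np.zeros((480,640),np.float32); V[100:300,225:400]=1
r=cv2.GaussianBlur(v.astype(np.float32),(0,0),1)*V
from scipy.optimize import minimize
f=lambda q: np.abs(mask('wrist',C,RACK,[q[0],q[1],q[2]/50])*V-r).sum()/r.sum()
res=min((minimize(f,[x,y,-.215*50],method='Nelder-Mead',options=dict(initial_simplex=[[x,y,-10.7],[x+5,y,-10.7],[x,y+5,-10.7],[x,y,-9.7]])) for x in(582,587) for y in(-282,-275)),key=lambda r:r.fun)
p=[res.x[0],res.x[1],res.x[2]/50]; print(p,res.fun)
o=cv2.resize(im[100:340,220:420,::-1],None,fx=2.5,fy=2.5,interpolation=cv2.INTER_CUBIC)
for P in RACK:
    h=cv2.convexHull((((proj('wrist',C,P@Rz(p[2]).T+[p[0],p[1],0]))-[220,100])*2.5).astype(np.int32)); cv2.polylines(o,[h],True,(0,255,0),1)
cv2.imwrite('pics/w8.png',o)
go('rack','rack',RACK,(584,-280,40),[-.21])
E
```

```text
[np.float64(585.6245167562001), np.float64(-277.4789135439983), np.float64(-0.21454991351220115)] 0.10330327600240707
rack (array([ 5.82611e+02, -2.78216e+02, -2.15000e-01]), np.float64(0.196)) [(array([ 5.83409e+02, -2.78572e+02, -2.13000e-01]), np.float64(0.233)), (array([ 5.84462e+02, -2.76562e+02, -2.13000e-01]), np.float64(0.142))]
```

View pics/w8.png

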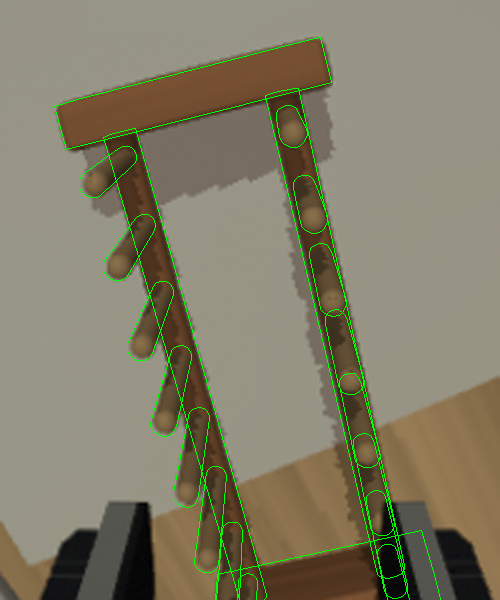

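```bash
cat >> mv.py <<'E'
def lidpose(x,y,yaw,up):
    "TCP for up mm from the lid centre along its plane; returns waypoint (x,y,z,yawdeg,tilt)"
    e=np.array([np.cos(yaw),np.sin(yaw),0]); p=np.array([x,y,66])+up*(np.sin(.35)*e+np.cos(.35)*np.array([0,0,1]))
    return (*p,np.degrees(yaw)-180,20.05)
E
cat >> m.py <<'E'
from mv import plan,lidpose,goal,rows
def wlid(k,x,y,yaw):
    C,im=snap('wrist'); v=near('wrist',C,f'lid_{k}_mid',(x,y,66))
    if v: print(k,v[1].sum(),fit([('wrist',C,v[1])],LID,[x,y,yaw],True))
    return C,im
E
python3 -c "
from mv import *
plan([(*lidpose(667,-10.5,2.98,140),16)])"
```

```text
16 rows 14.8 -3.9 1.6 -0.0217 0.0032 -0.0181 | |d|=15 |r|=1.6deg
```

```bash
python3 -m pendant '[[14.8,-3.9,1.6,-0.0217,0.0032,-0.0181],[30,-8,3,-0.0434,0.0064,-0.0362],[30,-8,3,-0.0434,0.0064,-0.0362],[30,-8,3,-0.0434,0.0064,-0.0362],[30,-8,3,-0.0434,0.0064,-0.0362],[30,-8,3,-0.0434,0.0064,-0.0362],[30,-8,3,-0.0434,0.0064,-0.0362],[30,-8,3,-0.0434,0.0064,-0.0362]]'
python3 -m pendant '[[12,-4,1.6,-0.0217,0.0032,-0.0181],[0,0,0,0,0,0],[0,0,0,0,0,0],[0,0,0,0,0,0],[0,0,0,0,0,0],[0,0,0,0,0,0],[0,0,0,0,0,0],[0,0,0,0,0,0]]' 45
python3 - <<'E'
from m import *
s=observe(); print(s['ee_pos'],s['joint_pos'])
C,im=wlid('blue',667,-10.5,2.98)
cv2.imwrite('pics/w9.png',im[:,:,::-1])
plan([(*lidpose(667,-10.5,2.98,70),8),(*lidpose(667,-10.5,2.98,31),4)])
E
```

```text
time: 35.3
ee_pos: [621.2, -13.3, 201.6]
orientation: [[0.177, 0.931, 0.32], [0.984, -0.168, -0.055], [0.003, 0.325, -0.946]]
contact_force: [0.6, -0.2, -1.0]
gripper_width: 39.8
time: 36.3
ee_pos: [619.8, -2.0, 198.7]
orientation: [[0.16, 0.927, 0.339], [0.987, -0.151, -0.055], [-0.0, 0.343, -0.939]]
contact_force: [1.3, 0.0, -0.1]
gripper_width: 45.1
[619.83053057  -1.98542879 198.66979413] [-11.44758872  37.18986368   7.33160507 113.49742716   4.9621895
  10.20344064 -20.30864751]
blue 2049 (array([667.788,  -8.139,   2.969]), np.float64(0.082))
8 rows -0.1 -0.1 8.9 0.0 0.0 0.0001 | |d|=9 |r|=0.0deg
4 rows 0.0 0.1 9.7 0.0001 0.0 -0.0 | |d|=10 |r|=0.0deg
```

View pics/w9.png

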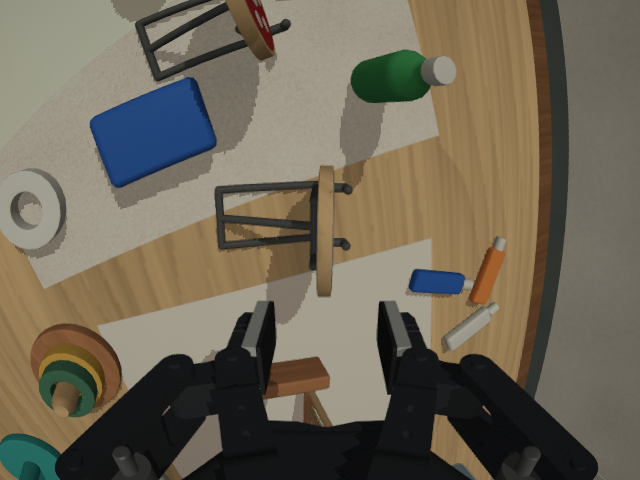

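```bash
python3 -m pendant '[[1.2,0,6,0,0,0],[0,0,10,0,0,0],[0,0,12,0,0,0],[0,0,12,0,0,0],[0,0,12,0,0,0],[0,0,12,0,0,0],[0,0,12,0,0,0],[0,0,10,0,0,0]]'
python3 -m pendant '[[0,0,8,0,0,0],[0,0,6,0,0,0],[0,0,5,0,0,0],[0,0,4,0,0,0],[0,0,0,0,0,0],[0,0,0,0,0,0],[0,0,0,0,0,0],[0,0,0,0,0,0]]'
python3 - <<'E'
from m import *
s=observe(); print(s['ee_pos'],s['joint_pos'],s['contact_force'])
plan([(*lidpose(667.3,-9.3,2.975,31),8)])
C,im=wlid('blue',667,-10.5,2.98)
E
```

```text
time: 37.5
ee_pos: [649.4, -5.6, 117.1]
orientation: [[0.16, 0.927, 0.338], [0.987, -0.151, -0.055], [-0.0, 0.343, -0.939]]
contact_force: [-0.9, 1.0, 0.5]
gripper_width: 45.2
time: 38.5
ee_pos: [658.0, -6.7, 98.4]
orientation: [[0.161, 0.928, 0.336], [0.987, -0.151, -0.056], [-0.001, 0.34, -0.94]]
contact_force: [0.2, 0.3, 1.3]
gripper_width: 45.0
[657.95516409  -6.77106906  98.33699758] [ -8.83871547  48.82925835   4.93832716 110.10322701  37.77494751
   2.51563957 -52.93624108] [0.54931304 0.55225653 0.40831923]
8 rows -0.1 -0.3 0.3 -0.0004 -0.0001 0.0007 | |d|=0 |r|=0.0deg
blue 5879 (array([667.846,  -8.501,   2.953]), np.float64(0.044))
```

```bash
python3 -m pendant '[[-0.8,-1.2,0,0,0,0],[0,-1,0,0,0,0],[0,0,0,0,0,0],[0,0,0,0,0,0],[0,0,0,0,0,0],[0,0,0,0,0,0],[0,0,0,0,0,0],[0,0,0,0,0,0]]' 3
python3 -m pendant '[[0,0,0,0,0,0],[0,0,0,0,0,0],[0,0,-5,0,0,0],[0,0,-15,0,0,0],[0,0,-20,0,0,0],[0,0,-25,0,0,0],[0,0,-25,0,0,0],[0,0,-25,0,0,0]]'
python3 - <<'E'
from m import *
s=observe(); print(s['ee_pos'],s['joint_pos'],s['gripper_width'])
plan([(600,-140,250,77.7,0,16)])
E
```

```text
time: 39.7
ee_pos: [656.0, -7.4, 97.7]
orientation: [[0.161, 0.928, 0.336], [0.987, -0.151, -0.056], [-0.001, 0.34, -0.94]]
contact_force: [0.7, -0.4, 3.2]
gripper_width: 9.3
time: 40.7
ee_pos: [615.3, -0.8, 206.3]
orientation: [[0.16, 0.929, 0.333], [0.987, -0.15, -0.056], [-0.002, 0.338, -0.941]]
contact_force: [0.4, -0.2, -0.9]
gripper_width: 9.2
[ 6.16545030e+02 -5.79564162e-01  2.08022696e+02] [ -0.5467079   35.93789053 -10.44538169 112.92451794  44.9290542
  17.00643869 -58.82916789] 8.971342682724094
16 rows -7.8 -5.5 -3.3 0.0174 0.0165 -0.0938 | |d|=10 |r|=5.5deg
```

```bash
python3 - <<'E'
from mv import *
plan([(601.8,-201.3,230,-102.3,0,16),(601.8,-201.3,185,-102.3,0,4)])
E
```

```text
16 rows -9.1 10.8 0.2 0.0168 -0.0177 0.1004 | |d|=14 |r|=5.9deg
4 rows -0.2 0.0 11.1 -0.0 0.0001 0.0 | |d|=11 |r|=0.0deg
```

```bash
python3 -m pendant '[[-9.1,10.8,0.2,0.0168,-0.0177,0.1004],[-9.1,10.8,0.2,0.0168,-0.0177,0.1004],[-9.1,10.8,0.2,0.0168,-0.0177,0.1004],[-9.1,10.8,0.2,0.0168,-0.0177,0.1004],[-9.1,10.8,0.2,0.0168,-0.0177,0.1004],[-9.1,10.8,0.2,0.0168,-0.0177,0.1004],[-9.1,10.8,0.2,0.0168,-0.0177,0.1004],[-9.1,10.8,0.2,0.0168,-0.0177,0.1004]]'
python3 -m pendant '[[-9.1,10.8,0.2,0.0168,-0.0177,0.1004],[-9.1,10.8,0.2,0.0168,-0.0177,0.1004],[-9.1,10.8,0.2,0.0168,-0.0177,0.1004],[-9.1,10.8,0.2,0.0168,-0.0177,0.1004],[-9.1,10.8,0.2,0.0168,-0.0177,0.1004],[-9.1,10.8,0.2,0.0168,-0.0177,0.1004],[-9.1,10.8,0.2,0.0168,-0.0177,0.1004],[-9.1,10.8,0.2,0.0168,-0.0177,0.1004]]'
python3 -m pendant '[[0,0,0,0,0,0],[0,0,0,0,0,0],[0,0,0,0,0,0],[0,0,0,0,0,0],[0,0,0,0,0,0],[0,0,0,0,0,0],[0,0,0,0,0,0],[0,0,0,0,0,0]]'
python3 - <<'E'
from m import *
s=observe(); print(s['ee_pos'],s['joint_pos'],s['gripper_width'])
C,im=snap('wrist'); o=im[:,:,::-1].copy(); p=[585.2,-277.5,-.2145]
for P in RACK:
    h=cv2.convexHull(proj('wrist',C,P@Rz(p[2]).T+[p[0],p[1],0]).astype(np.int32)); cv2.polylines(o,[h],True,(0,255,0),1)
# predicted held lid
R=np.array(s['orientation']); P=np.array(s['ee_pos'])
L=cyl(P+R@[0,-5,33.7],P+R@[0,5,33.7],50); cv2.polylines(o,[cv2.convexHull(proj('wrist',C,L).astype(np.int32))],True,(0,0,255),1)
cv2.imwrite('pics/w10.png',o)
plan([(601.8,-201.3,185,-102.3,0,8),(601.8,-201.3,108,-102.3,0,12)])
E
```

```text
time: 41.8
ee_pos: [651.4, -103.6, 223.2]
orientation: [[0.826, 0.542, 0.153], [0.559, -0.823, -0.103], [0.07, 0.17, -0.983]]
contact_force: [-0.5, 0.5, -1.1]
gripper_width: 9.4
time: 42.8
ee_pos: [602.0, -201.8, 225.8]
orientation: [[0.976, -0.216, -0.006], [-0.216, -0.976, 0.0], [-0.006, 0.001, -1.0]]
contact_force: [0.7, 0.7, -1.0]
gripper_width: 9.1
time: 43.8
ee_pos: [603.2, -201.7, 227.1]
orientation: [[0.977, -0.213, -0.002], [-0.213, -0.977, -0.0], [-0.002, 0.001, -1.0]]
contact_force: [-0.0, 0.3, -0.5]
gripper_width: 9.1
[ 603.22354284 -201.74880417  227.16432032] [ 16.69936938  41.34995387  -4.39292035  88.83803829   3.85283789
  50.08629958 -91.40576199] 9.25428404609783
8 rows -0.2 -0.0 5.3 0.0001 0.0003 -0.0001 | |d|=5 |r|=0.0deg
12 rows 0.0 -0.0 6.4 0.0 -0.0 0.0 | |d|=6 |r|=0.0deg
```

View pics/w10.png

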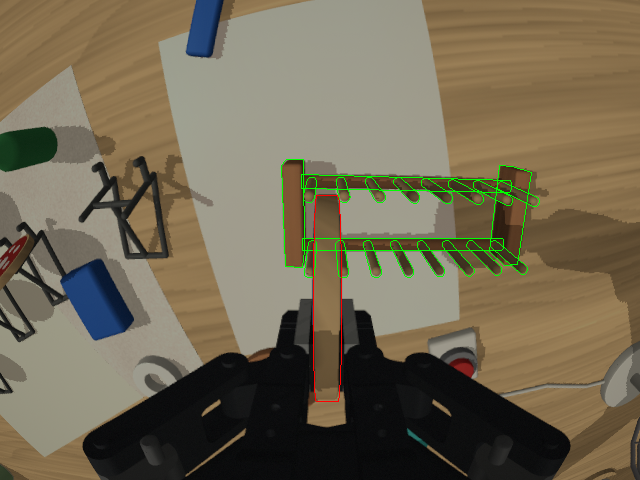

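```bash
python3 -m pendant '[[-0.5,0,6,0,0.001,0],[-0.5,0,10,0,0.001,0],[-0.4,0,12,0,0,0],[0,0,12,0,0,0],[0,0,10,0,0,0],[0,0,10,0,0,0],[0,0,10,0,0,0],[0,0,10,0,0,0]]'
python3 -m pendant '[[0,0,8,0,0,0],[0,0,7,0,0,0],[0,0,6,0,0,0],[0,0,6,0,0,0],[0,0,5,0,0,0],[0,0,4,0,0,0],[0,0,2,0,0,0],[0,0,0,0,0,0]]'
python3 -m pendant '[[0,0,0.5,0,0,0],[0,0,0.5,0,0,0],[0,0,0,0,0,0],[0,0,0,0,0,0],[0,0,0,0,0,0],[0,0,0,0,0,0],[0,0,0,0,0,0],[0,0,0,0,0,0]]'
python3 -c "
from h import *
s=observe();print(s['joint_pos'],s['ee_pos'],s['contact_force'],s['gripper_width'])"
```

```text
time: 44.95
ee_pos: [601.9, -201.5, 146.5]
orientation: [[0.977, -0.213, -0.0], [-0.213, -0.977, -0.001], [-0.0, 0.001, -1.0]]
contact_force: [0.8, 0.1, -1.0]
gripper_width: 9.0
time: 45.95
ee_pos: [601.7, -201.5, 109.1]
orientation: [[0.977, -0.213, -0.001], [-0.213, -0.977, -0.001], [-0.0, 0.001, -1.0]]
contact_force: [1.1, 0.3, -0.0]
gripper_width: 9.0
time: 46.95
ee_pos: [601.8, -201.5, 108.2]
orientation: [[0.977, -0.213, -0.0], [-0.213, -0.977, -0.001], [-0.0, 0.001, -1.0]]
contact_force: [-0.3, -1.2, -1.1]
gripper_width: 9.1
[ 16.39470366  50.09572719  -3.80246736  94.17354096   5.06454778
  35.91207207 -92.4746267 ] [ 601.78217024 -201.52450287  108.15450208] [-0.33199377 -1.19014247 -1.05713848] 9.080446245675315
```

```bash
python3 -m pendant '[[0,0,0.5,0,0,0],[0,0,0.5,0,0,0],[0,0,0.5,0,0,0],[0,0,0.5,0,0,0],[0,0,0,0,0,0],[0,0,0,0,0,0],[0,0,0,0,0,0],[0,0,0,0,0,0]]'
python3 -m pendant '[[0,0,0,0,0,0],[0,0,0,0,0,0],[0,0,0,0,0,0],[0,0,-5,0,0,0],[0,0,-15,0,0,0],[0,0,-25,0,0,0],[0,0,-30,0,0,0],[0,0,-30,0,0,0]]' 28
python3 - <<'E'
from m import *
s=observe();print(s['ee_pos'],s['contact_force'],s['gripper_width'])
for n in('wrist','scene','side'):
    C,im=snap(n); marks(n,['lid_blue_mid'],C); marks(n,['lid_red_mid','lid_purple_mid','lid_green_mid'],C,mn=.5)
plan([(*lidpose(637.7,171.8,3.33,150),16)])
E
```

```text
time: 47.95
ee_pos: [601.9, -201.5, 107.3]
orientation: [[0.977, -0.213, 0.0], [-0.213, -0.977, -0.001], [0.0, 0.001, -1.0]]
contact_force: [-2.9, 1.4, 7.8]
gripper_width: 9.0
time: 48.95
ee_pos: [602.0, -201.5, 213.3]
orientation: [[0.977, -0.213, 0.001], [-0.213, -0.977, -0.001], [0.001, 0.001, -1.0]]
contact_force: [-0.6, 0.0, -0.1]
gripper_width: 28.1
[ 604.40348518 -202.22605175  216.02180428] [ 0.82146317 -1.09943913 -0.18521343] 27.90954009558631
wrist lid_blue_mid 0.59 [ 604.  -201.5   70.3]
wrist lid_blue_mid 0.4 [ 403.6 -102.2   38.9]
scene lid_blue_mid 0.71 [ 604.4 -202.5   72.9]
scene lid_red_mid 0.56 [641.3 170.6  68.1]
scene lid_purple_mid 0.67 [587.8 300.4  69.5]
scene lid_purple_mid 0.62 [ 405.9 -101.7   13.6]
scene lid_green_mid 0.61 [479.6 460.1  65.7]
side lid_blue_mid 0.7 [ 600.6 -203.8   74.5]
side lid_blue_mid 0.36 [638.5 168.2  -2.2]
side lid_red_mid 0.72 [636.1 170.8  68.5]
side lid_green_mid 0.88 [476.4 458.1  67.4]
16 rows 16.6 -21.1 -2.2 -0.0142 0.0216 -0.1219 | |d|=27 |r|=7.1deg
```

```bash
python3 -m pendant '[[16.6,-21.1,-2.2,-0.0142,0.0216,-0.1219],[16.6,-21.1,-2.2,-0.0142,0.0216,-0.1219],[16.6,-21.1,-2.2,-0.0142,0.0216,-0.1219],[16.6,-21.1,-2.2,-0.0142,0.0216,-0.1219],[16.6,-21.1,-2.2,-0.0142,0.0216,-0.1219],[16.6,-21.1,-2.2,-0.0142,0.0216,-0.1219],[16.6,-21.1,-2.2,-0.0142,0.0216,-0.1219],[16.6,-21.1,-2.2,-0.0142,0.0216,-0.1219]]' 45
python3 -m pendant '[[16.6,-21.1,-2.2,-0.0142,0.0216,-0.1219],[16.6,-21.1,-2.2,-0.0142,0.0216,-0.1219],[16.6,-21.1,-2.2,-0.0142,0.0216,-0.1219],[16.6,-21.1,-2.2,-0.0142,0.0216,-0.1219],[16.6,-21.1,-2.2,-0.0142,0.0216,-0.1219],[16.6,-21.1,-2.2,-0.0142,0.0216,-0.1219],[16.6,-21.1,-2.2,-0.0142,0.0216,-0.1219],[16.6,-21.1,-2.2,-0.0142,0.0216,-0.1219]]'
python3 -m pendant '[[0,0,0,0,0,0],[0,0,0,0,0,0],[0,0,0,0,0,0],[0,0,0,0,0,0],[0,0,0,0,0,0],[0,0,0,0,0,0],[0,0,0,0,0,0],[0,0,0,0,0,0]]'
python3 - <<'E'
from m import *
s=observe(); print(s['ee_pos'],s['joint_pos'])
wlid('red',637.7,172,3.33); wlid('red',637.7,172,3.2); wlid('purple',589,299.9,3.35)
plan([(*lidpose(637.7,171.8,3.33,70),8),(*lidpose(637.7,171.8,3.33,35),6)])
E
```

```text
time: 50.8
ee_pos: [691.6, -14.4, 224.4]
orientation: [[0.711, 0.678, 0.189], [0.697, -0.714, -0.06], [0.094, 0.174, -0.98]]
contact_force: [0.5, 1.2, -0.4]
gripper_width: 45.1
time: 51.8
ee_pos: [586.8, 163.6, 207.2]
orientation: [[-0.191, 0.922, 0.337], [0.982, 0.179, 0.066], [0.0, 0.344, -0.939]]
contact_force: [-0.2, -0.7, -0.4]
gripper_width: 44.7
time: 52.8
ee_pos: [587.2, 162.7, 207.1]
orientation: [[-0.187, 0.923, 0.336], [0.982, 0.176, 0.064], [0.0, 0.343, -0.94]]
contact_force: [0.3, 0.4, 0.5]
gripper_width: 45.4
[587.25192362 162.78718493 207.11141493] [-13.05598852  35.7375279  -13.86965899 114.27314745  48.89072264
  16.2832464  -57.81008266]
red 1953 (array([637.68 , 171.646,   3.318]), np.float64(0.065))
red 2031 (array([637.1  , 175.413,   3.317]), np.float64(0.09))
purple 2901 (array([590.45 , 301.695,   3.367]), np.float64(0.035))
8 rows -0.1 -0.0 10.0 -0.0 0.0 -0.0001 | |d|=10 |r|=0.0deg
6 rows 0.0 -0.0 5.8 -0.0001 0.0 0.0 | |d|=6 |r|=0.0deg
```

```bash
python3 -m pendant '[[0.5,0,6,0,0,0],[0.5,0,10,0,0,0],[0,0,12,0,0,0],[0,0,13,0,0,0],[0,0,13,0,0,0],[0,0,13,0,0,0],[0,0,13,0,0,0],[0,0,10,0,0,0]]'
python3 -m pendant '[[0,0,8,0,0,0],[0,0,6,0,0,0],[0,0,6,0,0,0],[0,0,6,0,0,0],[0,0,0,0,0,0],[0,0,0,0,0,0],[0,0,0,0,0,0],[0,0,0,0,0,0]]'
python3 - <<'E'
from m import *
s=observe(); print(s['ee_pos'],s['joint_pos'],s['contact_force'])
plan([(*lidpose(637.6,173,3.32,34),8)])
wlid('red',637.7,172,3.33)
E
```

```text
time: 54.2
ee_pos: [617.4, 169.6, 121.4]
orientation: [[-0.187, 0.923, 0.336], [0.982, 0.176, 0.064], [-0.0, 0.342, -0.94]]
contact_force: [-0.0, -0.9, 0.1]
gripper_width: 44.8
time: 55.2
ee_pos: [626.2, 171.2, 98.3]
orientation: [[-0.187, 0.923, 0.337], [0.982, 0.175, 0.064], [0.0, 0.343, -0.939]]
contact_force: [-0.2, 0.5, -0.4]
gripper_width: 45.1
[626.12903386 171.17913011  98.23658205] [-21.82316096  48.25516956   1.28726115 111.87599989  86.82414039
   2.56932858 -96.74117224] [-0.2862206  -0.0087748  -0.38174384]
8 rows -0.0 -0.0 0.0 -0.0 -0.0004 0.0011 | |d|=0 |r|=0.1deg
red 5636 (array([637.826, 172.29 ,   3.315]), np.float64(0.038))
```

```bash
python3 -m pendant '[[0,0,0,0,0,0],[0,0,0,0,0,0],[0,0,0,0,0,0],[0,0,0,0,0,0],[0,0,0,0,0,0],[0,0,0,0,0,0],[0,0,0,0,0,0],[0,0,0,0,0,0]]' 3
python3 -m pendant '[[0,0,0,0,0,0],[0,0,-5,0,0,0],[0,0,-15,0,0,0],[0,0,-20,0,0,0],[0,0,-25,0,0,0],[0,0,-25,0,0,0],[0,0,-25,0,0,0],[0,0,-10,0,0,0]]'
python3 - <<'E'
from m import *
s=observe(); print(s['ee_pos'],s['joint_pos'],s['gripper_width'])
plan([(625,-40,240,-50,8,8),(590.7,-252.1,235,-102.3,0,8)])
plan([(590.7,-252.1,235,-102.3,0,16)])
E
```

```text
time: 56.4
ee_pos: [626.0, 171.2, 98.1]
orientation: [[-0.187, 0.923, 0.336], [0.982, 0.175, 0.064], [0.0, 0.342, -0.94]]
contact_force: [-1.8, -0.1, 2.0]
gripper_width: 9.0
time: 57.4
ee_pos: [584.2, 163.0, 216.5]
orientation: [[-0.186, 0.923, 0.337], [0.983, 0.175, 0.064], [0.0, 0.344, -0.939]]
contact_force: [0.2, -0.3, -1.4]
gripper_width: 9.0
[584.33769011 163.03838621 216.06837817] [ -6.79810711  35.75160775 -24.07880484 113.96219507  57.24623584
  22.03094443 -65.52702556] 8.978444509616956
8 rows -24.0 12.9 -0.2 0.0238 -0.0323 0.1288 | |d|=27 |r|=7.7deg
8 rows -12.3 24.8 2.5 0.0163 -0.008 0.1139 | |d|=28 |r|=6.6deg
16 rows -22.1 21.2 1.4 0.0143 -0.0216 0.1219 | |d|=31 |r|=7.1deg
```

```bash
python3 -m pendant '[[-22.1,21.2,1.4,0.0143,-0.0216,0.1219],[-22.1,21.2,1.4,0.0143,-0.0216,0.1219],[-22.1,21.2,1.4,0.0143,-0.0216,0.1219],[-22.1,21.2,1.4,0.0143,-0.0216,0.1219],[-22.1,21.2,1.4,0.0143,-0.0216,0.1219],[-22.1,21.2,1.4,0.0143,-0.0216,0.1219],[-22.1,21.2,1.4,0.0143,-0.0216,0.1219],[-22.1,21.2,1.4,0.0143,-0.0216,0.1219]]'
python3 -m pendant '[[-22.1,21.2,1.4,0.0143,-0.0216,0.1219],[-22.1,21.2,1.4,0.0143,-0.0216,0.1219],[-22.1,21.2,1.4,0.0143,-0.0216,0.1219],[-22.1,21.2,1.4,0.0143,-0.0216,0.1219],[-22.1,21.2,1.4,0.0143,-0.0216,0.1219],[-22.1,21.2,1.4,0.0143,-0.0216,0.1219],[-22.1,21.2,1.4,0.0143,-0.0216,0.1219],[-22.1,21.2,1.4,0.0143,-0.0216,0.1219]]'
python3 -m pendant '[[0,0,0,0,0,0],[0,0,0,0,0,0],[0,0,0,0,0,0],[0,0,0,0,0,0],[0,0,0,0,0,0],[0,0,0,0,0,0],[0,0,0,0,0,0],[0,0,0,0,0,0]]'
python3 - <<'E'
from m import *
s=observe(); print(s['ee_pos'],s['joint_pos'],s['gripper_width'])
plan([(590.7,-252.1,150,-102.3,0,8)])
E
```

```text
time: 58.5
ee_pos: [697.6, -42.8, 240.2]
orientation: [[0.717, 0.673, 0.185], [0.691, -0.72, -0.061], [0.092, 0.172, -0.981]]
contact_force: [-0.9, 0.8, -1.3]
gripper_width: 9.1
time: 59.5
ee_pos: [590.5, -253.1, 232.5]
orientation: [[0.976, -0.218, -0.004], [-0.218, -0.976, -0.0], [-0.004, 0.001, -1.0]]
contact_force: [-0.5, 0.4, -1.5]
gripper_width: 8.9
time: 60.5
ee_pos: [591.3, -252.0, 234.3]
orientation: [[0.977, -0.213, -0.001], [-0.213, -0.977, 0.0], [-0.001, 0.0, -1.0]]
contact_force: [0.8, 0.2, -1.4]
gripper_width: 9.2
[ 591.30704442 -251.95782145  234.30751642] [ 26.03536524  41.75055511 -13.20052829  86.91062391  11.03874853
  52.6943239  -92.96244464] 9.11703168949902
8 rows -0.1 0.0 10.5 0.0 0.0002 -0.0 | |d|=11 |r|=0.0deg
```

```bash
python3 -m pendant '[[-0.3,0,6,0,0,0],[-0.3,0,11,0,0,0],[0,0,12,0,0,0],[0,0,12,0,0,0],[0,0,12,0,0,0],[0,0,12,0,0,0],[0,0,11,0,0,0],[0,0,10,0,0,0]]'
python3 -m pendant '[[0,0,8,0,0,0],[0,0,7,0,0,0],[0,0,6,0,0,0],[0,0,6,0,0,0],[0,0,5,0,0,0],[0,0,4,0,0,0],[0,0,2,0,0,0],[0,0,1,0,0,0]]'
python3 -m pendant '[[0,0,0.7,0,0,0],[0,0,0.7,0,0,0],[0,0,0.7,0,0,0],[0,0,0.5,0,0,0],[0,0,0,0,0,0],[0,0,0,0,0,0],[0,0,0,0,0,0],[0,0,0,0,0,0]]'
```

```text
time: 61.6
ee_pos: [590.6, -251.8, 147.5]
orientation: [[0.977, -0.213, -0.001], [-0.213, -0.977, 0.0], [-0.001, 0.0, -1.0]]
contact_force: [1.5, 0.1, -0.8]
gripper_width: 8.7
time: 62.6
ee_pos: [590.6, -251.8, 109.3]
orientation: [[0.977, -0.213, -0.001], [-0.213, -0.977, 0.0], [-0.001, 0.0, -1.0]]
contact_force: [0.1, -0.4, -0.9]
gripper_width: 8.8
time: 63.6
ee_pos: [591.3, -252.0, 107.5]
orientation: [[0.977, -0.213, 0.0], [-0.213, -0.977, -0.0], [0.0, 0.0, -1.0]]
contact_force: [0.4, 0.0, 5.4]
gripper_width: 8.9
```

Contact: home. Release and go on to purple.

```bash
python3 -m pendant '[[0,0,0,0,0,0],[0,0,0,0,0,0],[0,0,0,0,0,0],[0,0,-5,0,0,0],[0,0,-15,0,0,0],[0,0,-25,0,0,0],[0,0,-30,0,0,0],[0,0,-30,0,0,0]]' 28
python3 - <<'E'
from m import *
s=observe();print(s['ee_pos'],s['gripper_width'])
for n in('wrist','scene'):
    C,im=snap(n); marks(n,['lid_red_mid','lid_blue_mid'],C)
plan([(*lidpose(589.6,300.6,3.37,150),16)])
E
```

```text
time: 64.6
ee_pos: [590.9, -251.8, 213.9]
orientation: [[0.977, -0.213, -0.0], [-0.213, -0.977, -0.0], [-0.0, 0.0, -1.0]]
contact_force: [0.9, 0.4, -0.3]
gripper_width: 27.9
[ 593.28805079 -252.56466761  216.59594606] 28.108759145112685
scene lid_red_mid 0.59 [ 591.7 -252.6   75.2]
scene lid_blue_mid 0.7 [ 401.8 -100.2   22. ]
scene lid_blue_mid 0.55 [ 604.1 -203.1   74.3]
16 rows 23.8 -32.5 -3.6 -0.0141 0.0221 -0.1244 | |d|=40 |r|=7.3deg
```

```bash
python3 -m pendant '[[23.8,-32.5,-3.6,-0.0141,0.0221,-0.1244],[23.8,-32.5,-3.6,-0.0141,0.0221,-0.1244],[23.8,-32.5,-3.6,-0.0141,0.0221,-0.1244],[23.8,-32.5,-3.6,-0.0141,0.0221,-0.1244],[23.8,-32.5,-3.6,-0.0141,0.0221,-0.1244],[23.8,-32.5,-3.6,-0.0141,0.0221,-0.1244],[23.8,-32.5,-3.6,-0.0141,0.0221,-0.1244],[23.8,-32.5,-3.6,-0.0141,0.0221,-0.1244]]' 45
python3 -m pendant '[[23.8,-32.5,-3.6,-0.0141,0.0221,-0.1244],[23.8,-32.5,-3.6,-0.0141,0.0221,-0.1244],[23.8,-32.5,-3.6,-0.0141,0.0221,-0.1244],[23.8,-32.5,-3.6,-0.0141,0.0221,-0.1244],[23.8,-32.5,-3.6,-0.0141,0.0221,-0.1244],[23.8,-32.5,-3.6,-0.0141,0.0221,-0.1244],[23.8,-32.5,-3.6,-0.0141,0.0221,-0.1244],[23.8,-32.5,-3.6,-0.0141,0.0221,-0.1244]]'
python3 -m pendant '[[0,0,0,0,0,0],[0,0,0,0,0,0],[0,0,0,0,0,0],[0,0,0,0,0,0],[0,0,0,0,0,0],[0,0,0,0,0,0],[0,0,0,0,0,0],[0,0,0,0,0,0]]'
python3 - <<'E'
from m import *
s=observe(); print(s['ee_pos'],s['joint_pos'])
wlid('purple',589.6,300.6,3.37); wlid('purple',589,301.5,3.3); wlid('green',481,460,3.2)
plan([(*lidpose(589.6,300.6,3.37,150),8)])
E
```

```text
time: 66.0
ee_pos: [712.3, 34.0, 232.2]
orientation: [[0.696, 0.692, 0.19], [0.712, -0.7, -0.055], [0.095, 0.174, -0.98]]
contact_force: [1.3, -1.1, 0.2]
gripper_width: 44.8
time: 67.0
ee_pos: [538.2, 290.0, 206.3]
orientation: [[-0.231, 0.914, 0.334], [0.973, 0.217, 0.079], [-0.001, 0.343, -0.939]]
contact_force: [0.9, 0.8, 0.4]
gripper_width: 45.2
time: 68.0
ee_pos: [539.6, 288.9, 207.1]
orientation: [[-0.227, 0.914, 0.335], [0.974, 0.213, 0.077], [-0.001, 0.344, -0.939]]
contact_force: [0.3, 0.8, 0.5]
gripper_width: 45.1
[539.5905915  288.9538152  207.09598308] [-23.82091956  36.73563682 -20.52897833 113.02164706  59.16684085
  24.25610169 -78.77671982]
purple 1913 (array([590.258, 300.306,   3.367]), np.float64(0.061))
8 rows 0.0 -0.0 0.0 0.0002 0.0001 0.0001 | |d|=0 |r|=0.0deg
```

```bash
python3 -m pendant '[[0,0.3,6,0,0,0],[0,0.3,10,0,0,0],[0,0,12,0,0,0],[0,0,13,0,0,0],[0,0,13,0,0,0],[0,0,13,0,0,0],[0,0,13,0,0,0],[0,0,10,0,0,0]]'
python3 -m pendant '[[0,0,8,0,0,0],[0,0,6,0,0,0],[0,0,6,0,0,0],[0,0,6,0,0,0],[0,0,0,0,0,0],[0,0,0,0,0,0],[0,0,0,0,0,0],[0,0,0,0,0,0]]'
python3 - <<'E'
from m import *
s=observe(); print(s['ee_pos'],s['joint_pos'],s['contact_force'])
plan([(*lidpose(590,300.4,3.368,34),8)])
wlid('purple',589.6,300.6,3.37)
E
```

```text
time: 69.4
ee_pos: [570.4, 296.0, 121.6]
orientation: [[-0.227, 0.915, 0.335], [0.974, 0.214, 0.077], [-0.001, 0.343, -0.939]]
contact_force: [0.1, -0.3, 0.8]
gripper_width: 44.8
time: 70.4
ee_pos: [579.1, 298.0, 98.6]
orientation: [[-0.226, 0.914, 0.336], [0.974, 0.213, 0.077], [-0.001, 0.344, -0.939]]
contact_force: [0.3, -0.6, 0.2]
gripper_width: 44.7
[579.08627979 297.99727613  98.50470103] [-31.6268037   48.35928229  -5.50119727 110.73175366  79.77562337
  11.59172693 -99.16442616] [-0.78222539  0.33085498 -0.40921144]
8 rows -0.0 -0.1 0.0 0.0002 0.0 0.0003 | |d|=0 |r|=0.0deg
purple 5690 (array([590.264, 300.478,   3.367]), np.float64(0.039))
```

```bash
python3 -m pendant '[[0,0,0.3,0,0,0],[0,0,0,0,0,0],[0,0,0,0,0,0],[0,0,0,0,0,0],[0,0,0,0,0,0],[0,0,0,0,0,0],[0,0,0,0,0,0],[0,0,0,0,0,0]]' 3
python3 -m pendant '[[0,0,0,0,0,0],[0,0,-5,0,0,0],[0,0,-15,0,0,0],[0,0,-20,0,0,0],[0,0,-25,0,0,0],[0,0,-25,0,0,0],[0,0,-25,0,0,0],[0,0,-10,0,0,0]]'
python3 - <<'E'
from m import *
s=observe(); print(s['ee_pos'],s['joint_pos'],s['gripper_width'])
plan([(579.7,-302.9,235,-102.3,0,16)])
E
```

```text
time: 71.6
ee_pos: [579.1, 298.0, 98.1]
orientation: [[-0.227, 0.914, 0.335], [0.974, 0.213, 0.077], [-0.001, 0.344, -0.939]]
contact_force: [-1.5, -0.5, 1.4]
gripper_width: 9.0
time: 72.6
ee_pos: [537.2, 288.5, 216.8]
orientation: [[-0.227, 0.914, 0.336], [0.974, 0.213, 0.078], [-0.0, 0.345, -0.938]]
contact_force: [0.7, -0.4, -0.6]
gripper_width: 9.0
[537.47027883 288.4488403  216.29690499] [-23.46383778  35.79896821 -21.15698057 112.92476366  57.42189162
  24.9858635  -77.13621855] 9.01848356066892
16 rows -30.9 31.4 2.8 0.014 -0.0221 0.1244 | |d|=44 |r|=7.3deg
```

```bash
python3 -m pendant '[[-30.9,31.4,2.8,0.014,-0.0221,0.1244],[-30.9,31.4,2.8,0.014,-0.0221,0.1244],[-30.9,31.4,2.8,0.014,-0.0221,0.1244],[-30.9,31.4,2.8,0.014,-0.0221,0.1244],[-30.9,31.4,2.8,0.014,-0.0221,0.1244],[-30.9,31.4,2.8,0.014,-0.0221,0.1244],[-30.9,31.4,2.8,0.014,-0.0221,0.1244],[-30.9,31.4,2.8,0.014,-0.0221,0.1244]]'
python3 -m pendant '[[-30.9,31.4,2.8,0.014,-0.0221,0.1244],[-30.9,31.4,2.8,0.014,-0.0221,0.1244],[-30.9,31.4,2.8,0.014,-0.0221,0.1244],[-30.9,31.4,2.8,0.014,-0.0221,0.1244],[-30.9,31.4,2.8,0.014,-0.0221,0.1244],[-30.9,31.4,2.8,0.014,-0.0221,0.1244],[-30.9,31.4,2.8,0.014,-0.0221,0.1244],[-30.9,31.4,2.8,0.014,-0.0221,0.1244]]'
python3 -m pendant '[[0,0,0,0,0,0],[0,0,0,0,0,0],[0,0,0,0,0,0],[0,0,0,0,0,0],[0,0,0,0,0,0],[0,0,0,0,0,0],[0,0,0,0,0,0],[0,0,0,0,0,0]]'
python3 - <<'E'
from m import *
s=observe(); print(s['ee_pos'],s['joint_pos'],s['gripper_width'])
plan([(579.7,-302.9,150,-102.3,0,8)])
E
```

```text
time: 73.7
ee_pos: [719.3, 3.1, 248.4]
orientation: [[0.702, 0.686, 0.189], [0.706, -0.706, -0.057], [0.094, 0.173, -0.98]]
contact_force: [0.5, -0.4, 0.3]
gripper_width: 8.9
time: 74.7
ee_pos: [578.0, -304.9, 232.0]
orientation: [[0.976, -0.218, -0.003], [-0.218, -0.976, -0.001], [-0.003, 0.001, -1.0]]
contact_force: [-0.2, -0.1, -0.4]
gripper_width: 8.9
time: 75.7
ee_pos: [579.3, -303.4, 233.8]
orientation: [[0.977, -0.213, -0.0], [-0.213, -0.977, -0.001], [-0.0, 0.001, -1.0]]
contact_force: [0.0, -0.3, -1.4]
gripper_width: 9.0
[ 579.30509417 -303.3589691   233.73229234] [ 30.00219149  42.58733086 -12.21593602  84.91164787  10.30835519
  53.6089866  -87.53692789] 8.727608412404466
8 rows 0.0 -0.1 10.5 0.0001 0.0 -0.0 | |d|=11 |r|=0.0deg
```

```bash
python3 -m pendant '[[0,-0.2,6,0,0,0],[0,-0.3,11,0,0,0],[0,0,12,0,0,0],[0,0,12,0,0,0],[0,0,12,0,0,0],[0,0,12,0,0,0],[0,0,11,0,0,0],[0,0,10,0,0,0]]'
python3 -m pendant '[[0,0,8,0,0,0],[0,0,7,0,0,0],[0,0,6,0,0,0],[0,0,6,0,0,0],[0,0,5,0,0,0],[0,0,4,0,0,0],[0,0,2,0,0,0],[0,0,0.5,0,0,0]]'
python3 -m pendant '[[0,0,0.7,0,0,0],[0,0,0.7,0,0,0],[0,0,0.7,0,0,0],[0,0,0.5,0,0,0],[0,0,0,0,0,0],[0,0,0,0,0,0],[0,0,0,0,0,0],[0,0,0,0,0,0]]'
```

```text
time: 76.8
ee_pos: [579.4, -302.9, 147.0]
orientation: [[0.977, -0.213, -0.001], [-0.213, -0.977, -0.001], [-0.0, 0.001, -1.0]]
contact_force: [-0.2, -0.2, -0.0]
gripper_width: 9.3
time: 77.8
ee_pos: [579.4, -303.0, 109.2]
orientation: [[0.977, -0.213, -0.0], [-0.213, -0.977, -0.001], [-0.0, 0.001, -1.0]]
contact_force: [0.1, -0.5, -0.5]
gripper_width: 8.8
time: 78.8
ee_pos: [579.5, -303.0, 107.6]
orientation: [[0.977, -0.213, 0.0], [-0.213, -0.977, -0.001], [0.0, 0.001, -1.0]]
contact_force: [-1.0, 0.9, 5.4]
gripper_width: 9.4
```

```bash
python3 -m pendant '[[0,0,0,0,0,0],[0,0,0,0,0,0],[0,0,0,0,0,0],[0,0,-5,0,0,0],[0,0,-15,0,0,0],[0,0,-25,0,0,0],[0,0,-30,0,0,0],[0,0,-30,0,0,0]]' 28
python3 - <<'E'
from m import *
s=observe();print(s['ee_pos'],s['gripper_width'])
for n in('scene',):
    C,im=snap(n); marks(n,['lid_red_mid','lid_blue_mid','lid_purple_mid','lid_green_mid'],C)
plan([(*lidpose(480.7,460,3.2,150),24)])
E
```

```text
time: 79.8
ee_pos: [579.6, -303.0, 213.8]
orientation: [[0.977, -0.213, 0.001], [-0.213, -0.977, -0.001], [0.001, 0.001, -1.0]]
contact_force: [0.6, -0.3, -0.4]
gripper_width: 28.2
[ 581.98667146 -303.90167237  216.66774159] 27.694469694780807
scene lid_red_mid 0.67 [ 590.8 -251.2   77.8]
scene lid_blue_mid 0.6 [ 602.5 -203.8   75.7]
scene lid_blue_mid 0.47 [669.7 -11.9  -1.7]
scene lid_purple_mid 0.88 [ 575.6 -302.9   76.8]
scene lid_green_mid 0.86 [480.4 460.5  68.4]
24 rows 16.9 -33.0 -4.5 -0.0102 0.0135 -0.0759 | |d|=37 |r|=4.5deg
```

```bash
python3 -m pendant '[[16.9,-33,-4.5,-0.0102,0.0135,-0.0759],[16.9,-33,-4.5,-0.0102,0.0135,-0.0759],[16.9,-33,-4.5,-0.0102,0.0135,-0.0759],[16.9,-33,-4.5,-0.0102,0.0135,-0.0759],[16.9,-33,-4.5,-0.0102,0.0135,-0.0759],[16.9,-33,-4.5,-0.0102,0.0135,-0.0759],[16.9,-33,-4.5,-0.0102,0.0135,-0.0759],[16.9,-33,-4.5,-0.0102,0.0135,-0.0759]]' 45
python3 -m pendant '[[16.9,-33,-4.5,-0.0102,0.0135,-0.0759],[16.9,-33,-4.5,-0.0102,0.0135,-0.0759],[16.9,-33,-4.5,-0.0102,0.0135,-0.0759],[16.9,-33,-4.5,-0.0102,0.0135,-0.0759],[16.9,-33,-4.5,-0.0102,0.0135,-0.0759],[16.9,-33,-4.5,-0.0102,0.0135,-0.0759],[16.9,-33,-4.5,-0.0102,0.0135,-0.0759],[16.9,-33,-4.5,-0.0102,0.0135,-0.0759]]'
python3 -m pendant '[[16.9,-33,-4.5,-0.0102,0.0135,-0.0759],[16.9,-33,-4.5,-0.0102,0.0135,-0.0759],[16.9,-33,-4.5,-0.0102,0.0135,-0.0759],[16.9,-33,-4.5,-0.0102,0.0135,-0.0759],[16.9,-33,-4.5,-0.0102,0.0135,-0.0759],[16.9,-33,-4.5,-0.0102,0.0135,-0.0759],[16.9,-33,-4.5,-0.0102,0.0135,-0.0759],[16.9,-33,-4.5,-0.0102,0.0135,-0.0759]]'
python3 -m pendant '[[0,0,0,0,0,0],[0,0,0,0,0,0],[0,0,0,0,0,0],[0,0,0,0,0,0],[0,0,0,0,0,0],[0,0,0,0,0,0],[0,0,0,0,0,0],[0,0,0,0,0,0]]'
python3 - <<'E'
from m import *
s=observe(); print(s['ee_pos'],s['joint_pos'])
wlid('green',480.7,460,3.2); wlid('green',480.7,460,3.15)
plan([(*lidpose(480.7,460,3.2,150),8)])
E
```

```text
time: 81.15
ee_pos: [697.5, -34.1, 239.9]
orientation: [[0.919, 0.379, 0.111], [0.388, -0.919, -0.071], [0.075, 0.108, -0.991]]
contact_force: [0.5, 0.9, -0.4]
gripper_width: 45.0
time: 82.15
ee_pos: [639.3, 254.1, 242.7]
orientation: [[0.523, 0.817, 0.242], [0.849, -0.525, -0.064], [0.075, 0.239, -0.968]]
contact_force: [1.5, 0.9, -0.7]
gripper_width: 44.7
time: 83.15
ee_pos: [428.6, 456.2, 207.4]
orientation: [[-0.06, 0.938, 0.342], [0.998, 0.057, 0.019], [-0.001, 0.343, -0.939]]
contact_force: [-0.5, 1.0, -0.3]
gripper_width: 44.9
time: 84.15
ee_pos: [430.0, 455.8, 208.5]
orientation: [[-0.057, 0.937, 0.343], [0.998, 0.054, 0.02], [0.0, 0.344, -0.939]]
contact_force: [-0.1, 0.3, -0.3]
gripper_width: 44.9
[429.96244798 455.75809652 208.52079833] [ -48.24793135   39.09176281  -18.39928316  105.52855749   51.71785619
   37.42527706 -100.63438654]
green 2172 (array([481.035, 461.792,   3.206]), np.float64(0.071))
green 2051 (array([481.114, 461.038,   3.209]), np.float64(0.027))
8 rows 0.2 -0.1 0.2 0.0001 0.0 -0.0001 | |d|=0 |r|=0.0deg
```

```bash
python3 -m pendant '[[1,0,8,0,0,0],[1,0,10,0,0,0],[0,0,12,0,0,0],[0,0,13,0,0,0],[0,0,13,0,0,0],[0,0,13,0,0,0],[0,0,13,0,0,0],[0,0,10,0,0,0]]'
python3 -m pendant '[[0,0,8,0,0,0],[0,0,6,0,0,0],[0,0,6,0,0,0],[0,0,6,0,0,0],[0,0,0,0,0,0],[0,0,0,0,0,0],[0,0,0,0,0,0],[0,0,0,0,0,0]]'
python3 - <<'E'
from m import *
s=observe(); print(s['ee_pos'],s['joint_pos'],s['contact_force'])
plan([(*lidpose(481,460.8,3.205,34),8)])
wlid('green',481,461,3.2)
E
```

```text
time: 85.45
ee_pos: [461.7, 459.4, 121.2]
orientation: [[-0.057, 0.938, 0.343], [0.998, 0.054, 0.019], [-0.0, 0.344, -0.939]]
contact_force: [0.5, -0.8, -0.3]
gripper_width: 45.0
time: 86.45
ee_pos: [470.4, 460.2, 97.9]
orientation: [[-0.057, 0.937, 0.343], [0.998, 0.054, 0.02], [0.0, 0.344, -0.939]]
contact_force: [-0.5, 0.7, -0.3]
gripper_width: 45.3
[470.39423615 460.11497243  97.84023415] [ -50.01948179   50.03824951  -10.45700824  104.59022942   63.18850719
   26.93563639 -110.35153423] [ 0.29644695  0.42819627 -0.62901564]
8 rows 0.0 -0.1 -0.1 0.0001 0.0002 -0.0007 | |d|=0 |r|=0.0deg
green 5661 (array([481.465, 460.903,   3.214]), np.float64(0.042))
```

```bash
python3 -m pendant '[[0,0,0,0,0,0],[0,0,0,0,0,0],[0,0,0,0,0,0],[0,0,0,0,0,0],[0,0,0,0,0,0],[0,0,0,0,0,0],[0,0,0,0,0,0],[0,0,0,0,0,0]]' 3
python3 -m pendant '[[0,0,0,0,0,0],[0,0,-5,0,0,0],[0,0,-15,0,0,0],[0,0,-20,0,0,0],[0,0,-25,0,0,0],[0,0,-25,0,0,0],[0,0,-25,0,0,0],[0,0,-10,0,0,0]]'
python3 - <<'E'
from m import *
s=observe(); print(s['ee_pos'],s['joint_pos'],s['gripper_width'])
plan([(568.6,-353.7,240,-102.3,0,24)])
E
```

```text
time: 87.65
ee_pos: [470.4, 460.1, 97.8]
orientation: [[-0.057, 0.937, 0.343], [0.998, 0.054, 0.02], [0.0, 0.344, -0.939]]
contact_force: [-0.4, -0.2, 2.1]
gripper_width: 8.9
time: 88.65
ee_pos: [426.8, 458.5, 217.6]
orientation: [[-0.058, 0.937, 0.344], [0.998, 0.054, 0.023], [0.003, 0.345, -0.939]]
contact_force: [0.3, -0.3, -0.8]
gripper_width: 9.2
[427.24038091 458.25501302 216.70496602] [-48.26904068  38.43888441 -18.93625719 105.15513145  50.89179231
  38.29699998 -99.99109163] 9.066077777802013
24 rows -21.3 33.4 3.9 0.0102 -0.0136 0.0759 | |d|=40 |r|=4.5deg
```

```bash
python3 -m pendant '[[-21.3,33.4,3.9,0.0102,-0.0136,0.0759],[-21.3,33.4,3.9,0.0102,-0.0136,0.0759],[-21.3,33.4,3.9,0.0102,-0.0136,0.0759],[-21.3,33.4,3.9,0.0102,-0.0136,0.0759],[-21.3,33.4,3.9,0.0102,-0.0136,0.0759],[-21.3,33.4,3.9,0.0102,-0.0136,0.0759],[-21.3,33.4,3.9,0.0102,-0.0136,0.0759],[-21.3,33.4,3.9,0.0102,-0.0136,0.0759]]'
python3 -m pendant '[[-21.3,33.4,3.9,0.0102,-0.0136,0.0759],[-21.3,33.4,3.9,0.0102,-0.0136,0.0759],[-21.3,33.4,3.9,0.0102,-0.0136,0.0759],[-21.3,33.4,3.9,0.0102,-0.0136,0.0759],[-21.3,33.4,3.9,0.0102,-0.0136,0.0759],[-21.3,33.4,3.9,0.0102,-0.0136,0.0759],[-21.3,33.4,3.9,0.0102,-0.0136,0.0759],[-21.3,33.4,3.9,0.0102,-0.0136,0.0759]]'
python3 -m pendant '[[-21.3,33.4,3.9,0.0102,-0.0136,0.0759],[-21.3,33.4,3.9,0.0102,-0.0136,0.0759],[-21.3,33.4,3.9,0.0102,-0.0136,0.0759],[-21.3,33.4,3.9,0.0102,-0.0136,0.0759],[-21.3,33.4,3.9,0.0102,-0.0136,0.0759],[-21.3,33.4,3.9,0.0102,-0.0136,0.0759],[-21.3,33.4,3.9,0.0102,-0.0136,0.0759],[-21.3,33.4,3.9,0.0102,-0.0136,0.0759]]'
python3 -m pendant '[[0,0,0,0,0,0],[0,0,0,0,0,0],[0,0,0,0,0,0],[0,0,0,0,0,0],[0,0,0,0,0,0],[0,0,0,0,0,0],[0,0,0,0,0,0],[0,0,0,0,0,0]]'
python3 - <<'E'
from m import *
s=observe(); print(s['ee_pos'],s['joint_pos'],s['gripper_width'])
plan([(568.6,-353.7,150,-102.3,0,8)])
E
```

```text
time: 89.75
ee_pos: [646.8, 235.8, 258.4]
orientation: [[0.528, 0.814, 0.241], [0.846, -0.529, -0.065], [0.074, 0.238, -0.968]]
contact_force: [0.3, 0.6, -0.4]
gripper_width: 9.1
time: 90.75
ee_pos: [700.7, -72.9, 262.4]
orientation: [[0.921, 0.374, 0.109], [0.383, -0.921, -0.073], [0.073, 0.109, -0.991]]
contact_force: [0.6, 0.2, -1.5]
gripper_width: 9.0
time: 91.75
ee_pos: [568.0, -355.9, 239.0]
orientation: [[0.976, -0.217, -0.004], [-0.217, -0.976, -0.001], [-0.004, 0.002, -1.0]]
contact_force: [-1.1, -0.0, 0.1]
gripper_width: 9.1
time: 92.75
ee_pos: [569.4, -354.6, 240.5]
orientation: [[0.977, -0.214, -0.002], [-0.214, -0.977, -0.002], [-0.002, 0.002, -1.0]]
contact_force: [0.5, 0.3, 0.5]
gripper_width: 8.8
[ 569.43922745 -354.59496058  240.45216069] [ 33.6298463   43.53648471 -11.26397419  81.16522447   9.49858091
  56.27443024 -82.25235446] 8.745997712830517
8 rows -0.1 -0.1 11.3 0.0003 0.0002 -0.0001 | |d|=11 |r|=0.0deg
```

```bash
python3 -m pendant '[[-0.4,-0.4,8,0.001,0.001,0],[-0.4,-0.4,12,0.001,0.001,0],[0,0,13,0,0,0],[0,0,13,0,0,0],[0,0,13,0,0,0],[0,0,12,0,0,0],[0,0,11,0,0,0],[0,0,10,0,0,0]]'
python3 -m pendant '[[0,0,8,0,0,0],[0,0,7,0,0,0],[0,0,7,0,0,0],[0,0,6,0,0,0],[0,0,5,0,0,0],[0,0,4,0,0,0],[0,0,2,0,0,0],[0,0,0.5,0,0,0]]'
python3 -m pendant '[[0,0,0.7,0,0,0],[0,0,0.7,0,0,0],[0,0,0.7,0,0,0],[0,0,0.5,0,0,0],[0,0,0,0,0,0],[0,0,0,0,0,0],[0,0,0,0,0,0],[0,0,0,0,0,0]]'
```

```text
time: 93.85
ee_pos: [568.9, -353.6, 147.7]
orientation: [[0.977, -0.214, 0.0], [-0.214, -0.977, -0.001], [0.001, 0.0, -1.0]]
contact_force: [1.0, -1.0, -0.7]
gripper_width: 8.9
time: 94.85
ee_pos: [568.9, -353.7, 108.9]
orientation: [[0.977, -0.214, 0.0], [-0.214, -0.977, -0.001], [0.0, 0.0, -1.0]]
contact_force: [-0.2, 0.7, -1.5]
gripper_width: 9.2
time: 95.85
ee_pos: [569.0, -353.8, 107.7]
orientation: [[0.977, -0.214, 0.001], [-0.214, -0.977, -0.001], [0.001, 0.001, -1.0]]
contact_force: [-2.2, -0.0, 7.7]
gripper_width: 9.2
```

Home. Release, rise, and check everything.

```bash
python3 -m pendant '[[0,0,0,0,0,0],[0,0,0,0,0,0],[0,0,0,0,0,0],[0,0,-5,0,0,0],[0,0,-15,0,0,0],[0,0,-25,0,0,0],[0,0,-30,0,0,0],[0,0,-30,0,0,0]]' 28
python3 - <<'E'
from m import *
p=np.array([585.2,-277.5]); R=Rz(-.2145)
C1,i1=snap('scene'); 
for k in('blue','red','purple','green'):
    for d in mark_of('scene',f'lid_{k}_mid')[:1]: q=w(C1,d['centre'])-[*p,0]; print(k,d['conf'],np.round(q@R,1))
marks('scene',['collar_large_mid','collar_middle_mid','collar_small_mid','fan_button_top'],C1)
C2,i2=snap('side'); marks('side',['fan_button_top'],C2)
o=np.hstack([cv2.resize(i1[190:460,90:400],(400,348)),cv2.resize(i2[240:440,280:510],(400,348))])
cv2.imwrite('pics/f1.png',o[:,:,::-1])
plan([(388.7,-312.5,120,-39,0,16)])
E
```

```text
time: 96.85
ee_pos: [569.1, -353.7, 213.5]
orientation: [[0.977, -0.214, 0.002], [-0.214, -0.977, -0.001], [0.002, 0.001, -1.0]]
contact_force: [0.3, 0.3, 0.2]
gripper_width: 28.0
blue 0.59 [ 1.8 76.9 74.9]
red 0.87 [ 0.4 27.4 75.7]
purple 0.8 [ -4.8 -25.8  75.2]
scene collar_large_mid 0.8 [402.9 -99.5  22.2]
scene collar_large_mid 0.79 [431.8  60.9   8.2]
scene collar_middle_mid 0.9 [ 405.8 -101.5   37.2]
scene collar_middle_mid 0.73 [401.4 -99.8  24.8]
scene collar_middle_mid 0.31 [6.413e+02 1.713e+02 1.000e-01]
scene collar_small_mid 0.68 [478.8 462.1   2.2]
scene fan_button_top 0.56 [ 387.  -313.6   40.7]
scene fan_button_top 0.37 [ 602.2 -201.3   73.6]
16 rows -10.5 -6.1 5.7 0.0 0.0 -0.0691 | |d|=13 |r|=4.0deg
```

View pics/f1.png

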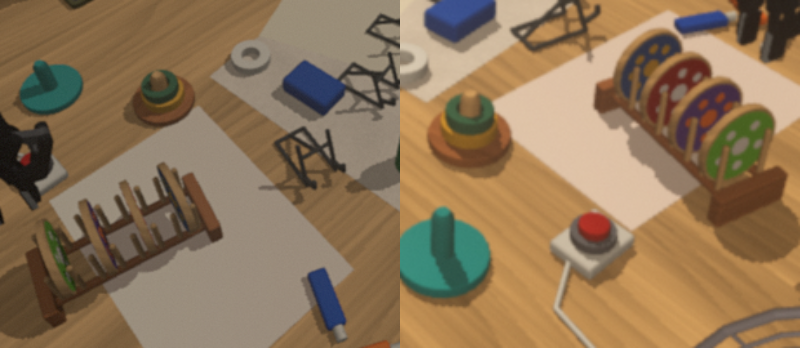

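```bash
python3 -m pendant '[[-10.5,-6.1,0,0,0,-0.0691],[-10.5,-6.1,0,0,0,-0.0691],[-10.5,-6.1,3,0,0,-0.0691],[-10.5,-6.1,3,0,0,-0.0691],[-10.5,-6.1,5.7,0,0,-0.0691],[-10.5,-6.1,5.7,0,0,-0.0691],[-10.5,-6.1,5.7,0,0,-0.0691],[-10.5,-6.1,5.7,0,0,-0.0691]]' 0
python3 -m pendant '[[-10.5,-6.1,5.7,0,0,-0.0691],[-10.5,-6.1,5.7,0,0,-0.0691],[-10.5,-6.1,5.7,0,0,-0.0691],[-10.5,-6.1,5.7,0,0,-0.0691],[-10.5,-6.1,5.7,0,0,-0.0691],[-10.5,-6.1,5.7,0,0,-0.0691],[-10.5,-6.1,5.7,0,0,-0.0691],[-10.5,-6.1,5.7,0,0,-0.0691]]'
python3 -m pendant '[[0,0,0,0,0,0],[0,0,0,0,0,0],[0,0,0,0,0,0],[0,0,0,0,0,0],[0,0,0,0,0,0],[0,0,0,0,0,0],[0,0,0,0,0,0],[0,0,0,0,0,0]]'
python3 - <<'E'
from m import *
s=observe(); print(s['ee_pos'],s['joint_pos'],s['gripper_width'])
C,im=snap('wrist'); marks('wrist',['fan_button_top'],C); 
o=im[:,:,::-1].copy()
u=proj('wrist',C,np.vstack([ring([388.5,-313.5,38],X,Y,17)])).astype(np.int32); cv2.polylines(o,[u],True,(0,255,0),1)
C1,i1=snap('scene'); o=np.hstack([o[150:480,150:500],cv2.resize(i1[100:200,350:470,::-1],(396,330))])
cv2.imwrite('pics/b1.png',o)
plan([(388.5,-313.5,60,-39,0,8)])
E
```

```text
time: 98.5
ee_pos: [484.4, -307.5, 182.3]
orientation: [[0.943, 0.333, 0.0], [0.333, -0.943, -0.001], [0.0, 0.001, -1.0]]
contact_force: [-0.5, 0.6, 0.5]
gripper_width: -0.0
time: 99.5
ee_pos: [388.7, -313.0, 136.7]
orientation: [[0.628, 0.779, 0.001], [0.779, -0.628, -0.001], [-0.0, 0.001, -1.0]]
contact_force: [-0.4, 0.8, 0.4]
gripper_width: -0.1
time: 100.5
ee_pos: [388.9, -312.8, 136.9]
orientation: [[0.629, 0.777, 0.0], [0.777, -0.629, -0.001], [-0.0, 0.001, -1.0]]
contact_force: [0.1, -0.5, -0.2]
gripper_width: -0.2
[ 388.86889249 -312.76456283  136.8417616 ] [ 48.282492    41.90348006 -24.03793189 116.43971023  34.63456389
  28.63250816 -40.30061926] -0.24485818228842515
wrist fan_button_top 0.81 [ 388.6 -313.1   36.4]
wrist fan_button_top 0.39 [ 406.6 -101.2   12.7]
8 rows -0.1 0.0 9.6 0.0001 0.0 -0.0 | |d|=10 |r|=0.0deg
```

View pics/b1.png

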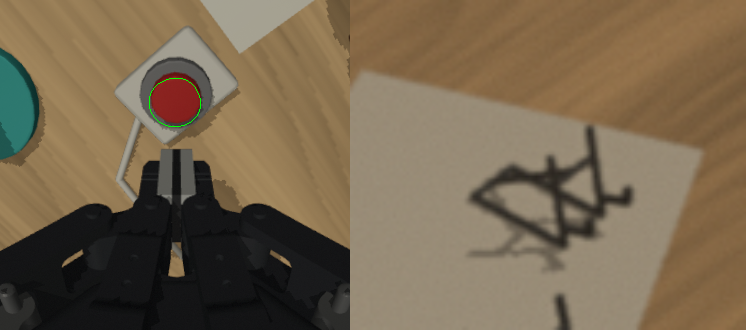

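```bash
python3 -m pendant '[[0,0,8,0,0,0],[0,0,10,0,0,0],[0,0,12,0,0,0],[0,0,12,0,0,0],[0,0,12,0,0,0],[0,0,11,0,0,0],[0,0,8,0,0,0],[0,0,4,0,0,0]]'
python3 -m pendant '[[0,0,1.5,0,0,0],[0,0,1.5,0,0,0],[0,0,1.5,0,0,0],[0,0,1.5,0,0,0],[0,0,1.5,0,0,0],[0,0,1.5,0,0,0],[0,0,0,0,0,0],[0,0,0,0,0,0]]'
python3 -m pendant '[[0,0,1,0,0,0],[0,0,1,0,0,0],[0,0,1,0,0,0],[0,0,1,0,0,0],[0,0,0,0,0,0],[0,0,0,0,0,0],[0,0,0,0,0,0],[0,0,0,0,0,0]]'
```

```text
time: 101.75
ee_pos: [388.8, -312.7, 59.3]
orientation: [[0.629, 0.777, -0.0], [0.777, -0.629, -0.0], [-0.0, 0.0, -1.0]]
contact_force: [-0.1, -0.9, 0.5]
gripper_width: -0.1
time: 102.75
ee_pos: [389.0, -312.8, 51.0]
orientation: [[0.629, 0.777, 0.0], [0.777, -0.629, -0.001], [-0.0, 0.001, -1.0]]
contact_force: [-0.3, -1.0, 2.0]
gripper_width: -0.4
time: 103.75
ee_pos: [388.9, -312.8, 46.9]
orientation: [[0.629, 0.777, 0.0], [0.777, -0.629, -0.001], [-0.0, 0.001, -1.0]]
contact_force: [-0.5, -0.4, 4.5]
gripper_width: -0.2
```

```bash
python3 -m pendant '[[0,0,0.7,0,0,0],[0,0,0.7,0,0,0],[0,0,0.6,0,0,0],[0,0,0,0,0,0],[0,0,0,0,0,0],[0,0,0,0,0,0],[0,0,0,0,0,0],[0,0,0,0,0,0]]'
```

```text
time: 104.75
ee_pos: [388.9, -312.8, 45.9]
orientation: [[0.629, 0.777, 0.001], [0.777, -0.629, -0.001], [-0.001, 0.002, -1.0]]
contact_force: [-2.0, 1.1, 15.8]
gripper_width: -0.5
```

15.8 N: bottomed out. Rise clear and check.

```bash
python3 -m pendant '[[0,0,-3,0,0,0],[0,0,-8,0,0,0],[0,0,-15,0,0,0],[0,0,-20,0,0,0],[0,0,-25,0,0,0],[0,0,-25,0,0,0],[0,0,-20,0,0,0],[0,0,-10,0,0,0]]'
python3 -m pendant '[[0,0,0,0,0,0],[0,0,0,0,0,0],[0,0,0,0,0,0],[0,0,0,0,0,0],[0,0,0,0,0,0],[0,0,0,0,0,0],[0,0,0,0,0,0],[0,0,0,0,0,0]]'
python3 - <<'E'
from m import *
s=observe(); print(s['ee_pos'],s['contact_force'])
p=np.array([585.2,-277.5]); R=Rz(-.2145)
for n in('scene','side'):
    C,im=snap(n)
    for k in('blue','red','purple','green'):
        for d in mark_of(n,f'lid_{k}_mid')[:1]: print(n,k,round(d['conf'],2),np.round((w(C,d['centre'])-[*p,0])@R,1))
    marks(n,['collar_large_mid','collar_middle_mid','fan_button_top','sponge','paint_bottle','glass_mug'],C,mn=.5)
    if n=='side': cv2.imwrite('pics/f2.png',im[200:480,200:540,::-1])
E
```

```text
time: 105.75
ee_pos: [388.9, -312.8, 171.7]
orientation: [[0.629, 0.777, 0.001], [0.777, -0.629, -0.001], [0.0, 0.001, -1.0]]
contact_force: [-0.3, 0.2, -0.4]
gripper_width: -0.1
time: 106.75
ee_pos: [388.9, -312.7, 170.9]
orientation: [[0.629, 0.777, 0.0], [0.777, -0.629, -0.001], [-0.0, 0.001, -1.0]]
contact_force: [-0.9, 0.3, 0.2]
gripper_width: -0.5
[ 388.8377832  -312.76834909  170.85447536] [ 0.17704619 -0.94409575  0.22152077]
scene blue 0.79 [ 3.  76.4 75.3]
scene red 0.81 [ 0.4 29.  74.4]
scene purple 0.78 [ -4.9 -25.1  74.4]
scene green 0.7 [ -1.8 -79.9  74.6]
scene collar_large_mid 0.81 [400.3 -99.4  23.4]
scene collar_large_mid 0.64 [430.5  61.8  10.1]
scene collar_middle_mid 0.76 [ 406.7 -101.8   41.9]
scene sponge 0.71 [554.8  88.8  -1.6]
scene paint_bottle 0.83 [749.3  96.6  -3.7]
side blue 0.4 [ 0.5 76.2 74.6]
side red 0.58 [ 1.1 26.3 75.2]
side purple 0.93 [ -0.  -28.5  72.1]
side green 0.74 [ -2.1 -80.5  75.4]
side collar_large_mid 0.77 [432.5  59.5   7.5]
side collar_large_mid 0.61 [407.7 -97.9  26.4]
side collar_large_mid 0.55 [ 584.8 -282.6    1.7]
side collar_middle_mid 0.78 [403.9 -97.9  42.2]
side fan_button_top 0.7 [ 389.1 -317.5   35.7]
side sponge 0.83 [552.8  91.5   1.7]
side sponge 0.53 [706.4 274.5   1.2]
side paint_bottle 0.77 [ 7.525e+02  9.860e+01 -2.000e-01]
side glass_mug 0.92 [704.2 274.2   4.1]
```

View pics/f2.png

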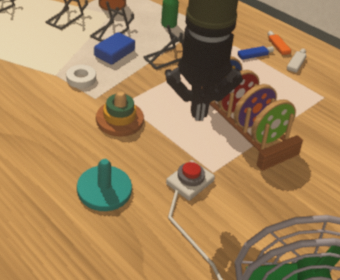

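All in place, the bystanders have not moved, and the button is up. Handing in.

```bash
python3 -c "
from cell import hand_in
print(hand_in())"
```

```text
the job is handed in; nothing more can be done
None
```

The job is done and handed in at about 107 s; the hand-in gives no verdict.

- **Lids:** All four stand in the rack with one empty gap between neighbours: blue at +78, red at +26, purple at −26 and green at −78 mm. Final readings were within 5 mm of the rack's long axis and 72–75 mm up.
- **Collars:** The large yellow collar is at the bottom of the post with the middle green one above it. No small collar was in the scene. One network reported a small collar at the green lid's easel, but the picture showed that easel empty.
- **Fan button:** I pressed it to its stop (15.8 N), and the gripper then rose to 120 mm above it. It looks up in the last picture, but there is no direct reading of its travel.
- **Bystanders:** The sponge and the bottle read within about 4 mm of their starting positions in both cameras, and so did the mug in the side camera. In that last check the scene camera gave no confident reading for the mug or the button.

The networks' collar positions scattered by about 4 mm: the large collar read 400 mm in x from one camera and 408 mm from the other. The pictures show both collars home on the post, and the collars were never knocked aside during the run. The wrist joint reached its limit when lowering at the post, so I threaded the collars with the tool tilted 5.5°.

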